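# Empty a tipping screw-top canister into the right carousel cup

### The job

Put every brass nut away in the blue cup of the carousel: turn the carousel by its hub knob until the blue cup faces the canister at the loading point, unscrew the canister's blue cap and stand it aside on the bench, tip the canister by its black bar so that its nuts fall into the blue cup, and put the nuts that lie on the bench into that cup as well. Then set the canister upright again and screw its cap back on, fully down, leaving the blue cup at the loading point and everything else on the bench where it is.

Things in the scene. Friction and masses are not known exactly. Their poses are not given: they have to be found in the camera images.
- load_point (a point): loading point: fixed point on the red-based feeder, 25 mm above the bench, where the blue cup's floor centre must stand. Its y axis points from the carousel to the canister, z up: the carousel's axis is 80 mm to its -y, the canister's tilting axis (along x, 145 mm above the bench) 72 mm to its +y
- carousel (a joint): angle of the carousel, rad, counter-clockwise from above; 0 or any whole turn puts the blue cup at the loading point. Turns endlessly, stays where left (0.08 N m friction). Disc of 232 mm diameter with four square open cups, centres 80 mm from the axis: counter-clockwise blue, yellow, green, white. Cups 64 x 64 mm inside, 3 mm walls, rims 73 mm above the bench
- hub_knob (a point): centre of the black hexagonal knob on the carousel's axis, turning with it: 36 mm across flats, 32 mm high, top 116 mm above the bench, underside 11 mm above the cup rims; flats face its x axis and every 60 degrees from it
- blue_cup (a point): centre of the blue cup's inner floor, 25 mm above the bench; axes turn with the carousel, y points outwards; walls 48 mm high. At the loading point the closed canister stands close: its cap, 180 to 235 mm above the bench, comes within 35 mm (level) of the cup's centre; the uncapped tube within 40 mm
- canister (a joint): tilt of the canister, rad: 0 upright (stop), growing as it is tipped towards the carousel, 2.45 at the stop. Stiff hinge, 0.16 N m friction, stays where left. The nuts slide out at about 2.0 to 2.3 rad; tip slowly or they fly past the cup
- mouth (a point): centre of the canister's mouth (rim plane), 60 mm from the tilting axis; z points out of the mouth, x along the tilting axis; upright it is 205 mm above the bench. Steel tube, 54 mm outer and 47 mm inner diameter, 115 mm long; on its outside a coarse two-start right-hand thread of 65 mm diameter. Two posts hold it, 51 mm to each side along x
- tip_bar (a point): middle of the canister's black round handle bar, 12 mm thick, 56 mm of free length along the mouth's x axis; upright it stands 105 mm from the tilting axis on the side away from the carousel and 20 mm below it (125 mm above the bench). Tipping carries it up and over on a 107 mm arc about the tilting axis; it may turn between the fingers
- cap_knob (a point): centre of the hexagonal knob (38 mm across flats, 24 mm high) on top of the loose blue screw cap (about 70 g, 74 mm diameter); z up out of the cap, flats face its x axis and every 60 degrees from it. Below this point: 12 mm to the cap's top face, 16 mm to the inside that rests on the mouth's rim when screwed home, 39.5 mm to the skirt's lower edge
- cap: the same screw cap, origin at the centre of the skirt's lower edge. Unscrews counter-clockwise from above, rising 18 mm a turn; about 4.5 to 5 rad frees it and it lifts off. It may be set on at any yaw, level and within 1.5 mm of the axis: it rests on the thread up to 21 mm above home, and clockwise turning (0.7 to 1.3 turns) draws it down until it stops
- inner_nut0_c (a point): one of the nuts inside the canister: brass hex nut, 22 mm across flats (25 mm across corners), 13 mm high, 25 g; the point is its centre, its z axis runs along its hole, and the flats face its x axis and every 60 degrees from it.
- inner_nut1_c (a point): one of the nuts inside the canister: brass hex nut, 22 mm across flats (25 mm across corners), 13 mm high, 25 g; the point is its centre, its z axis runs along its hole, and the flats face its x axis and every 60 degrees from it.
- inner_nut2_c (a point): one of the nuts inside the canister: brass hex nut, 22 mm across flats (25 mm across corners), 13 mm high, 25 g; the point is its centre, its z axis runs along its hole, and the flats face its x axis and every 60 degrees from it.
- bench_nut0_c (a point): one of the nuts lying on the bench: brass hex nut, 22 mm across flats (25 mm across corners), 13 mm high, 25 g; the point is its centre, its z axis runs along its hole, and the flats face its x axis and every 60 degrees from it. May be absent.
- bench_nut1_c (a point): one of the nuts lying on the bench: brass hex nut, 22 mm across flats (25 mm across corners), 13 mm high, 25 g; the point is its centre, its z axis runs along its hole, and the flats face its x axis and every 60 degrees from it. May be absent.
- bench_nut2_c (a point): one of the nuts lying on the bench: brass hex nut, 22 mm across flats (25 mm across corners), 13 mm high, 25 g; the point is its centre, its z axis runs along its hole, and the flats face its x axis and every 60 degrees from it. May be absent.
- bench_nut3_c (a point): one of the nuts lying on the bench: brass hex nut, 22 mm across flats (25 mm across corners), 13 mm high, 25 g; the point is its centre, its z axis runs along its hole, and the flats face its x axis and every 60 degrees from it. May be absent.
- amber_bottle: bystander: amber bottle, 60 mm wide, 170 mm high; origin under its foot
- collar: bystander: steel shaft collar (round ring), 38 mm wide, 12 mm high, among the bench nuts, not a nut; origin under its centre
- spanner: bystander: steel spanner lying flat; origin near its middle
- carton: bystander: cardboard box, 90 x 90 x 70 mm; origin under its centre
- white_bottle: bystander: white plastic bottle, 70 mm wide, 160 mm high; origin under its foot
Mind the look-alikes: they are no part of the job. There is more than one size of the cap; the job needs the smallest.

How it is judged:
By the outcome, as a careful person would: the job done as asked, in the order asked, and still so for the second after the job is handed in, with the robot touching nothing.
Of bench_nut0, bench_nut1, bench_nut2, bench_nut3 only 1 to 3 are there at a start; the rules pass over those that are not, and their reading is None.
At some moment in a run one of bench_nut0, bench_nut1, bench_nut2, bench_nut3 may be knocked a few centimetres aside while the robot is not near it.
It also fails if it takes over 210 s, if anything falls off the work surface, if the arm or the gripper's body presses on something with over 40 N, if the wrist force passes 120 N, or if a joint passes its speed limit or range.

### The arm

A 6-joint arm with a two-finger parallel gripper is mounted at the origin on the work surface. World frame = base frame: x ahead of the robot, y to its left, z up, the work surface at z = 0. Lengths are in m, angles in degrees, forces in N, time in s.
With the tool pointing down it reaches from about 0.35 to 0.875 m from the base axis. Payload 4.2 kg.
Tool frame: the origin (TCP) lies on the front face of the gripper's body, between the roots of the fingers; the fingertips stand 70 mm ahead of it and the grasp point (between the pads) lies 51 mm ahead of it (r.nose_length is the distance from the TCP to the fingertips, in m); z points along the fingers, y is the direction in which the jaws open and shut (so a half turn about z gives the same grasp; the last joint's range is limited). The gripper opens to 87 mm and grips with 3 to 60 N. Pads are 19 mm wide; open, the fingers measure 117 mm over their backs; the gripper's body (75 mm by 190 mm) begins 51 mm behind the grasp point.
Start: joints at [-62.189, 22.042, 0.453, 0, -68.411, -14.817], TCP at [0.141, -0.609, 0.292] pointing down, gripper open.
Joint ranges: [-179.83, 179.83], [-69.29, 118.12], [-61.27, 80.66], [-181.25, 117.63], [-171.15, -9.14], [-177.46, 177.46]. Speed limits (degrees/s): [159.86, 159.86, 180, 180, 180, 180].

### API

Orientations are given as a 3x3 rotation matrix whose columns are the frame's x, y, z axes.
In Python, from station import telemetry, capture, order, r gives the robot as it stands.
- The arm moves only by the tool drive_tool, never from a script. Its argument "series" is a list of rows, each a list of 4 numbers: the shift along the tool's x, y, z as a fraction of full scale, then the turn about the tool's z as a fraction of full scale. In form: [[dx, dy, dz, turn], ...]. A call has 1 to 10 rows; each row is the pose to reach, as a shift and turn from the pose commanded when the call began, along the tool's axes at that moment; what a row does not reach only later rows make up. Full scale, the value 1, is 0.12 m for a shift and 2 rad for a turn. A row lasts 1/8 s, in which the tool goes at most 62.5 mm and 10.7 degrees, less where a joint would pass 70% of its speed; a pose out of reach is approached as far as the arm can. A call with a number of a shift or a turn outside -1 to 1 is refused whole. A call with a gripper value outside its range is refused whole. "fingers" is the finger opening in mm, from 0 to 87, set as the call begins (left out, the last holds). The fingers move at their own pace and stop on an object; the grip force is fixed at half the most. Time passes only in rows, so rows that repeat a pose let the fingers close. It gives the time, the measured TCP pose, the force and the opening at its end, in the units of the state.
- telemetry.sense(): the state, without advancing time (a new reading comes with each control period).
- capture(name): name is "scene" or "top" or "wrist"; returns a dict with "color" (384x512x3 uint8, blue, green, red), "fx", "fy", "cx", "cy" (pixels), "eye" and "attitude" of the camera in the world; the wrist camera has in their place "mount" (4x4, takes a point from camera to tool coordinates, whose origin is the TCP and whose axes are the flange's). Camera axes: x right, y up, looking along -z (the intrinsics and any distortion apply to the point x, -y, -z); pixel columns grow to the right and rows downward; lengths in m; the calibration is good to about 2 mm. The wrist camera is an equidistant fisheye: a pixel r from the principal point sees the ray r / f radians off the axis. A picture is of the moment at which its call begins: read the wrist's pose just before it. There is no depth.
- order.finish_job(): hands the job in, once; it reports no verdict.
The state is a dict: "time_s": time; "joints": joint angles; "joint_velocities": joint speeds; "effort": joint torques, N m; "tcp_pos": TCP position; "ee_rot": TCP orientation; "wrist_force": force on the tool from outside, world axes, zero at the start; "moment": the same for the moment, N m; "gripper_width": opening from 0.0 (shut) to 1.0 (fully open).
Only numpy, scipy, OpenCV 4.12 (cv2) and the standard library are available. Lean on these libraries where they do the work, as an engineer would, in place of code of your own. Each camera call takes 0.05 s, during which the arm holds its last target. There are 200 camera calls.

## Working session

There is one attempt and no reset: what is moved stays moved. The work goes in short steps, Python scripts to look and compute and a tool call to move; the robot and the scene stay as the last step left them, time stands still between calls to the robot, and variables do not carry over. Pictures are saved under pics/ and viewed, about 12 in all and at most 16, crops included, and the job is handed in when it is done.

Besides the shell and the picture viewer there is one more tool, called by a JSON object that holds its "fn" and its "kwargs". drive_tool: Moves the arm, as the interface text tells. Shift numbers are shares of 0.12 m and turn numbers shares of 2 rad, none past 1 either way. Its arguments: {"type":"object","properties":{"series":{"type":"array","items":{"type":"array","items":{"type":"number","minimum":-1,"maximum":1}}},"fingers":{"type":"number"}},"required":["series"]}

```bash
ls; mkdir -p pics; cat > h.py <<'E'
import numpy as np, cv2
from station import telemetry, capture, order, r
def shot(n,f):
    s=telemetry.sense(); c=capture(n); cv2.imwrite(f'pics/{f}.png',c['color']); 
    if n=='wrist':
        T=np.eye(4);T[:3,:3]=s['ee_rot'];T[:3,3]=s['tcp_pos'];M=T@np.array(c['mount']);c['eye']=M[:3,3];c['attitude']=M[:3,:3]
    c['eye']=np.array(c['eye']);c['attitude']=np.array(c['attitude']);c['n']=n
    np.save(f'pics/{f}.npy',c,allow_pickle=True);return c
def load(f): return np.load(f'pics/{f}.npy',allow_pickle=True).item()
def ray(c,u,v):
    x=(u-c['cx'])/c['fx'];y=(v-c['cy'])/c['fy']
    if c['n']=='wrist':
        t=np.hypot(x,y);k=np.sin(t)/t if t>1e-9 else 1;d=np.array([x*k,y*k,np.cos(t)])
    else:
        if 'dist' in c and c['dist'] is not None: pass
        d=np.array([x,y,1.])
    return c['attitude']@np.array([d[0],-d[1],-d[2]])
def onz(c,u,v,z):
    d=ray(c,u,v);return c['eye']+d*(z-c['eye'][2])/d[2]
def proj(c,p):
    q=c['attitude'].T@(np.array(p)-c['eye']);x,y,z=q[0],-q[1],-q[2]
    if c['n']=='wrist':
        rr=np.hypot(x,y);t=np.arctan2(rr,z);k=t/rr if rr>1e-9 else 1/z;return c['cx']+c['fx']*x*k,c['cy']+c['fy']*y*k
    return c['cx']+c['fx']*x/z,c['cy']+c['fy']*y/z
E
python3 - <<'E'
from h import *
np.set_printoptions(precision=4,suppress=True)
s=telemetry.sense();print(s)
for n in('scene','top','wrist'):
    c=shot(n,n+'0');print(n,{k:v for k,v in c.items() if k!='color'})
a=cv2.resize(cv2.imread('pics/top0.png'),(800,600),interpolation=cv2.INTER_CUBIC);cv2.imwrite('pics/top0b.png',a)
a=cv2.resize(cv2.imread('pics/scene0.png'),(800,600),interpolation=cv2.INTER_CUBIC);cv2.imwrite('pics/scene0b.png',a)
E
```

```text
pics
{'time_s': 0.0, 'joints': array([-62.1887,  22.0895,   0.3775,  -0.0289, -68.4104, -14.8165]), 'joint_velocities': array([-0.1295, -0.0253, -0.0348, -0.044 ,  0.0641, -0.05  ]), 'effort': array([ -0.0004, -39.0667,  18.7402,   4.22  ,   0.0109,  -0.0002]), 'tcp_pos': array([ 0.1405, -0.6085,  0.2912]), 'ee_rot': array([[-0.9744, -0.2247, -0.0006],
       [-0.2247,  0.9744,  0.0021],
       [ 0.0001,  0.0022, -1.    ]]), 'wrist_force': array([-0.5365, -0.913 , -0.1303]), 'moment': array([-0.0011,  0.0295, -0.0252]), 'gripper_width': 0.998440254338432}
scene {'fx': 394.74153216053617, 'fy': 394.74153216053617, 'cx': 259.84004271592494, 'cy': 194.4899801108648, 'eye': array([1.0265, 0.7197, 1.0579]), 'attitude': array([[-0.7742, -0.4522,  0.4428],
       [ 0.6329, -0.5559,  0.5389],
       [ 0.0025,  0.6975,  0.7166]]), 'n': 'scene'}
top {'fx': 435.89677849132556, 'fy': 435.89677849132556, 'cx': 248.01197473697366, 'cy': 190.90394281179212, 'eye': array([0.3974, 0.0323, 1.6469]), 'attitude': array([[ 0.0172,  0.9989, -0.0442],
       [-0.9998,  0.0178,  0.0135],
       [ 0.0143,  0.0439,  0.9989]]), 'n': 'top'}
wrist {'fx': 297.3186396354542, 'fy': 297.3186396354542, 'cx': 255.3504108396977, 'cy': 196.24463313014923, 'mount': array([[ 0.0004,  0.953 ,  0.3029,  0.0823],
       [ 1.    , -0.0005,  0.0004,  0.0001],
       [ 0.0005,  0.3029, -0.953 , -0.0924],
       [ 0.    ,  0.    ,  0.    ,  1.    ]]), 'eye': array([ 0.0604, -0.6272,  0.3837]), 'attitude': array([[-0.2251, -0.9287, -0.2948],
       [ 0.9743, -0.2141, -0.0694],
       [ 0.0014, -0.3029,  0.953 ]]), 'n': 'wrist'}
```

View pics/top0b.png

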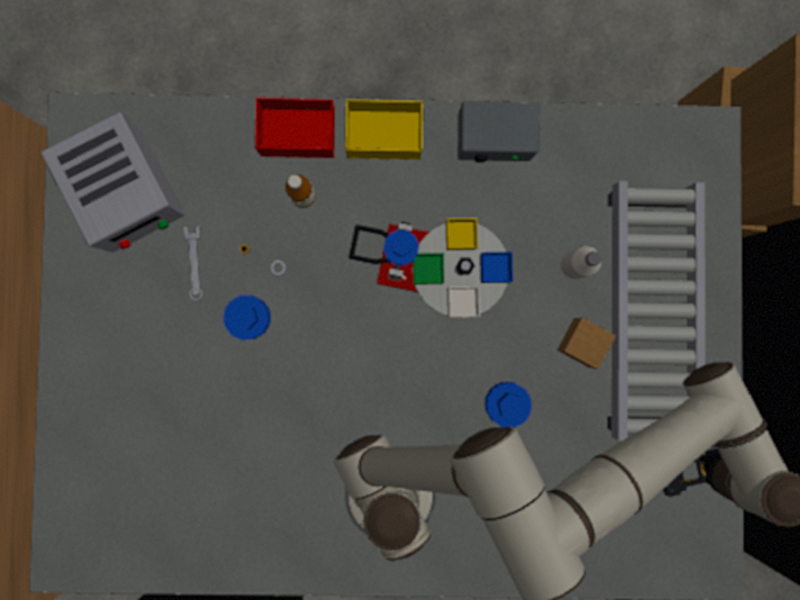

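View pics/scene0b.png

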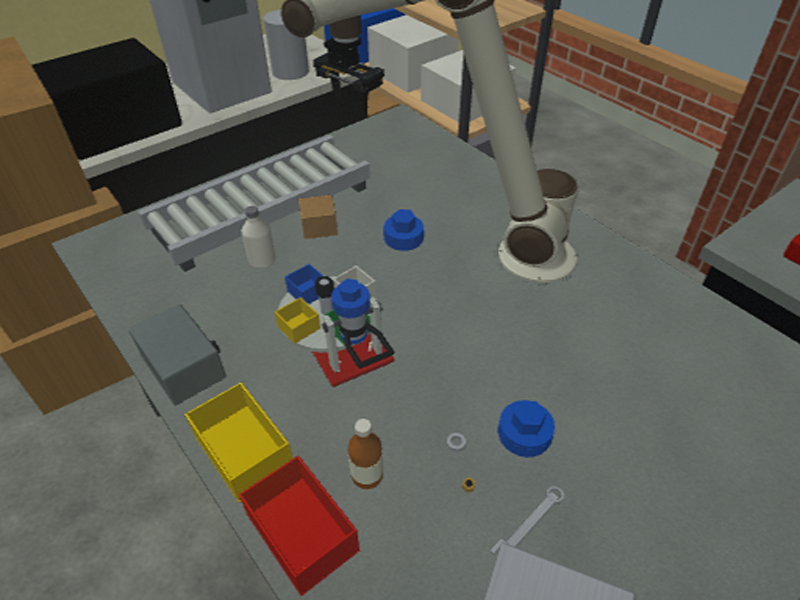

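The top view shows the canister and its cap at about (401,247), the carousel hub at (465,267) and blue cup at (497,267), opposite the loading point. The only bench nut seen is at (244,248), with the collar at (279,268). Two larger caps at (247,317) and (508,404) are decoys.

```bash
cat > m.py <<'E'
from h import *
np.set_printoptions(precision=4,suppress=True)
c=load('top0');im=c['color'];hsv=cv2.cvtColor(im,cv2.COLOR_BGR2HSV)
def blobs(lo,hi,mn=15):
    m=cv2.inRange(hsv,lo,hi);n,l,st,ce=cv2.connectedComponentsWithStats(m)
    return [(ce[i],st[i]) for i in range(1,n) if st[i][4]>=mn],m
for name,lo,hi,z in [('blue',(105,120,50),(130,255,255),.073),('yel',(22,120,60),(35,255,255),.073),('green',(45,100,40),(85,255,255),.073),('orange',(8,100,50),(21,255,255),.013)]:
    for ce,st in blobs(lo,hi,8)[0]: print(name,ce*1.5625,st,onz(c,*ce,z)[:2])
E
python3 m.py
python3 - <<'E'
from h import *
c=load('top0');a=c['color'][110:220,210:340];a=cv2.resize(a,None,fx=6,fy=5.4,interpolation=cv2.INTER_CUBIC)
b=load('scene0')['color'][160:260,170:270]
cv2.imwrite('pics/c1.png',cv2.resize(c['color'][110:220,210:340],(780,600)[:2],interpolation=cv2.INTER_CUBIC) if 0 else cv2.resize(c['color'][115:215,215:345],(780,600),interpolation=cv2.INTER_CUBIC))
E
```

```text
blue [400.1929 246.9577] [246 147  22  23 397] [ 0.5868 -0.0164]
blue [496.1855 266.9876] [308 161  20  20 383] [ 0.5443 -0.2402]
blue [245.9975 316.837 ] [143 189  30  29 682] [0.4184 0.3363]
blue [507.7184 404.1552] [311 245  29  29 681] [ 0.2279 -0.2701]
yel [383.3631 128.7027] [ 221   63   50   39 1731] [0.8638 0.0275]
yel [461.3608 232.8317] [286 139  20  21 406] [ 0.6225 -0.1582]
green [514.0625 157.0312] [327  99   5   4  16] [ 0.8032 -0.2796]
green [162.2633 223.6269] [101 140   7   7  33] [0.6306 0.5351]
green [428.165  268.1774] [265 162  19  20 352] [ 0.5386 -0.0821]
orange [762.2179 124.6331] [ 434   22   78  118 3888] [ 0.9115 -0.8999]
orange [ 18.5001 339.7032] [   0   65   38  319 7609] [0.3555 0.8855]
orange [299.4029 189.789 ] [183 112  16  17 157] [0.728  0.2274]
orange [753.9062 227.0508] [475 143  16   5  64] [ 0.6588 -0.8777]
orange [243.8542 248.0729] [153 156   7   6  30] [0.5842 0.3573]
orange [412.5 275. ] [264 171   1  11  11] [ 0.5268 -0.049 ]
orange [586.5563 341.8759] [357 203  37  33 702] [ 0.3732 -0.4703]
orange [702.0312 469.8438] [448 297   4   8  20] [ 0.0725 -0.7488]
```

View pics/c1.png

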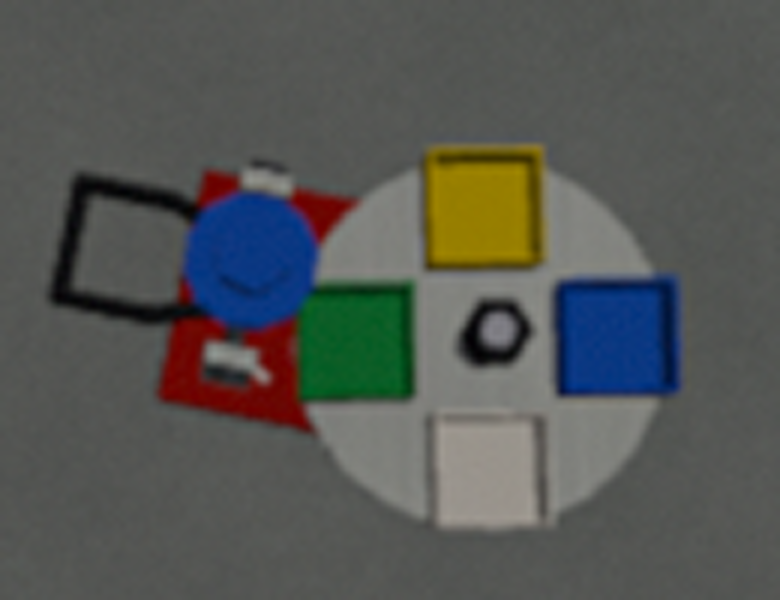

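Carousel axis ≈ (.5415,-.161). Cap axis ≈ (.569,-.012), 151 mm away, which agrees with the 152 mm expected. I need about +167° of carousel turn. Next I move above the hub and look from near.

{"fn": "drive_tool", "kwargs": {"series": [[-0.41,0.29,-0.03,0],[-0.82,0.58,-0.065,0],[-0.82,0.58,-0.065,0]]}}

```text
time_s: 0.52
tcp_pos: [0.2229, -0.5168, 0.3007]
ee_rot: [[-0.973, -0.23, 0.001], [-0.23, 0.973, -0.0], [-0.001, -0.0, -1.0]]
wrist_force: [0.3, -0.9, -0.1]
gripper_width: 1.001
```

{"fn": "drive_tool", "kwargs": {"series": [[-0.41,0.29,-0.03,0],[-0.82,0.58,-0.065,0],[-0.82,0.58,-0.065,0]]}}

```text
time_s: 0.9
tcp_pos: [0.3028, -0.4275, 0.3082]
ee_rot: [[-0.973, -0.229, 0.001], [-0.229, 0.973, -0.0], [-0.001, -0.001, -1.0]]
wrist_force: [-1.1, 0.5, 1.0]
gripper_width: 1.0
```

{"fn": "drive_tool", "kwargs": {"series": [[-0.41,0.29,-0.03,0],[-0.82,0.58,-0.065,0],[-0.82,0.58,-0.065,0]]}}

```text
time_s: 1.27
tcp_pos: [0.3829, -0.338, 0.3158]
ee_rot: [[-0.974, -0.229, 0.001], [-0.229, 0.974, -0.0], [-0.0, -0.0, -1.0]]
wrist_force: [-0.6, -0.7, -0.8]
gripper_width: 0.999
```

{"fn": "drive_tool", "kwargs": {"series": [[-0.41,0.29,-0.03,0],[-0.82,0.58,-0.065,0],[-0.82,0.58,-0.065,0]]}}

```text
time_s: 1.65
tcp_pos: [0.4631, -0.2486, 0.3231]
ee_rot: [[-0.974, -0.227, -0.0], [-0.227, 0.974, -0.0], [0.0, -0.0, -1.0]]
wrist_force: [0.3, -0.5, 0.5]
gripper_width: 1.001
```

{"fn": "drive_tool", "kwargs": {"series": [[-0.41,0.29,-0.03,-0.07],[-0.82,0.58,-0.065,-0.15],[-0.82,0.58,-0.065,-0.15],[-0.82,0.58,-0.065,-0.15]]}}

```text
time_s: 2.15
tcp_pos: [0.541, -0.1608, 0.3306]
ee_rot: [[-0.866, -0.501, -0.002], [-0.501, 0.866, -0.0], [0.002, 0.001, -1.0]]
wrist_force: [-0.8, -0.0, 0.4]
gripper_width: 1.001
```

```bash
cat >> h.py <<'E'
np.set_printoptions(precision=4,suppress=True)
def plan(p=None,yaw=None):
    s=telemetry.sense();R=np.array(s['ee_rot']);psi=np.degrees(np.arctan2(R[1,0],R[0,0]))
    print('t',round(s['time_s'],2),'tcp',s['tcp_pos'],'yaw',round(psi,2),'j1,6',s['joints'][[0,5]],'F',s['wrist_force'],'w',round(s['gripper_width']*87,1))
    if p is not None: print('to',np.round(p,4),'shift units',R.T@(np.array(p)-s['tcp_pos'])/.12)
    if yaw is not None: print('turn units',-np.radians((yaw-psi+180)%360-180)/2)
E
python3 - <<'E'
from h import *
plan();c=shot('wrist','w1')
cv2.imwrite('pics/w1b.png',cv2.resize(c['color'],(800,600),interpolation=cv2.INTER_CUBIC))
E
```

```text
t 2.15 tcp [ 0.541  -0.1608  0.3306] yaw -149.95 j1,6 [ -0.1077 -59.8459] F [-0.7694 -0.0072  0.3906] w 87.1
```

View pics/w1b.png

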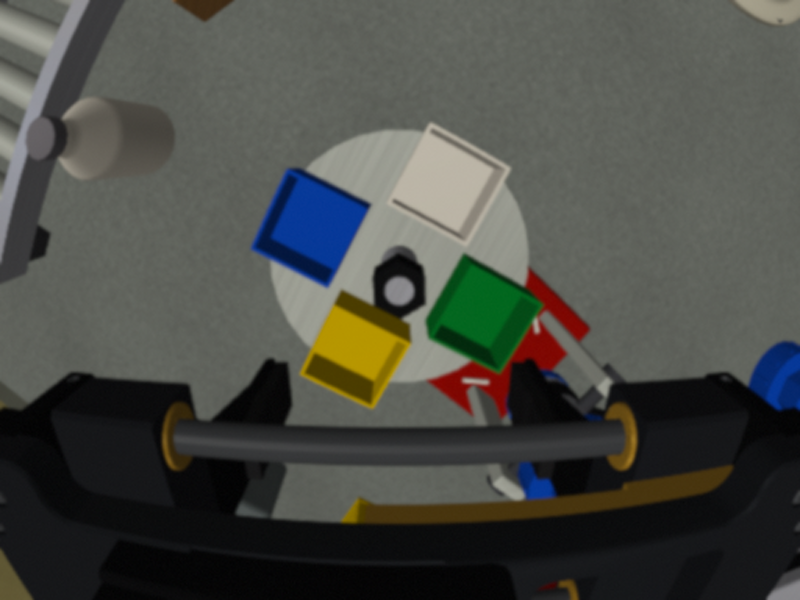

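The wrist view shows the knob hexagon at about (399,287), with its flats facing the jaw direction. The blue rim corners are (292,169), (370,204), (327,286) and (252,247), and all four cups are visible.

```bash
python3 - <<'E'
from h import *
c=load('w1');k=512/800
print('hub',onz(c,399*k,290*k,.116),onz(c,399*k,287*k,.111))
Q={'blue':[(292,169),(370,204),(327,286),(252,247)],'white':[(431,123),(510,170),(466,243),(389,203)],'green':[(465,254),(542,302),(500,372),(427,320)]}
C={n:np.mean([onz(c,u*k,v*k,.073)[:2] for u,v in q],0) for n,q in Q.items()}
print(C);ax=(C['blue']+C['green'])/2;print('axis',ax,'dist',np.linalg.norm(C['blue']-C['green']))
d=C['blue']-C['green'];print('blue ang',np.degrees(np.arctan2(d[1],d[0])))
d=C['white']-ax;print('white ang',np.degrees(np.arctan2(d[1],d[0])),np.linalg.norm(d))
for t in ((374,287),(426,287)):print(onz(c,t[0]*k,t[1]*k,.116))
plan(np.r_[ax,.158])
E
```

```text
hub [ 0.5436 -0.1597  0.116 ] [ 0.5429 -0.1601  0.111 ]
{'blue': array([ 0.5447, -0.2385]), 'white': array([ 0.4638, -0.1621]), 'green': array([ 0.5362, -0.0845])}
axis [ 0.5405 -0.1615] dist 0.15425917833832473
blue ang -86.80988322062335
white ang -179.55155048897936 0.07664714933350485
[ 0.5503 -0.1756  0.116 ]
[ 0.5325 -0.1447  0.116 ]
t 2.2 tcp [ 0.5407 -0.161   0.3308] yaw -149.98 j1,6 [ -0.1248 -59.8543] F [0.282  0.1671 0.1237] w 87.0
to [ 0.5405 -0.1615  0.158 ] shift units [ 0.0021 -0.0034  1.4396]
```

{"fn": "drive_tool", "kwargs": {"series": [[0,0,0.5,0],[0,0,1.0,0]]}}

```text
time_s: 2.45
tcp_pos: [0.5408, -0.1611, 0.2109]
ee_rot: [[-0.866, -0.5, 0.003], [-0.5, 0.866, -0.0], [-0.002, -0.001, -1.0]]
wrist_force: [0.2, 0.1, -0.4]
gripper_width: 0.995
```

{"fn": "drive_tool", "kwargs": {"series": [[-0.01,-0.005,0.42,0],[-0.01,-0.005,0.42,0],[-0.01,-0.005,0.42,0]], "fingers": 60}}

```text
time_s: 2.82
tcp_pos: [0.5439, -0.1603, 0.163]
ee_rot: [[-0.865, -0.502, 0.003], [-0.502, 0.865, -0.001], [-0.002, -0.002, -1.0]]
wrist_force: [1.1, -0.3, 0.5]
gripper_width: 0.751
```

{"fn": "drive_tool", "kwargs": {"series": [[0,0,0,0],[0,0,0,0],[0,0,0,0],[0,0,0,0],[0,0,0,0],[0,0,0,0]], "fingers": 20}}

```text
time_s: 3.58
tcp_pos: [0.5436, -0.1593, 0.1618]
ee_rot: [[-0.864, -0.503, 0.001], [-0.503, 0.864, -0.001], [-0.001, -0.001, -1.0]]
wrist_force: [-0.4, -1.6, 4.9]
gripper_width: 0.413
```

```bash
python3 - <<'E'
from h import *
plan([.5415,-.161,.16])
E
```

```text
t 3.58 tcp [ 0.5436 -0.1593  0.1618] yaw -149.79 j1,6 [  0.0647 -59.8865] F [-0.3628 -1.6299  4.8849] w 35.9
to [ 0.5415 -0.161   0.16  ] shift units [ 0.0218 -0.0034  0.0148]
```

{"fn": "drive_tool", "kwargs": {"series": [[0,0,0,-0.07],[0,0,0,-0.15],[0,0,0,-0.23],[0,0,0,-0.31],[0,0,0,-0.39],[0,0,0,-0.47],[0,0,0,-0.55],[0,0,0,-0.63],[0,0,0,-0.69],[0,0,0,-0.73]]}}

```text
time_s: 4.82
tcp_pos: [0.542, -0.1589, 0.1617]
ee_rot: [[0.406, -0.914, -0.002], [-0.914, -0.406, 0.0], [-0.001, 0.002, -1.0]]
wrist_force: [-4.9, 1.8, 8.9]
gripper_width: 0.415
```

{"fn": "drive_tool", "kwargs": {"series": [[0,0,0,-0.07],[0,0,0,-0.15],[0,0,0,-0.23],[0,0,0,-0.31],[0,0,0,-0.39],[0,0,0,-0.47],[0,0,0,-0.55],[0,0,0,-0.63],[0,0,0,-0.69],[0,0,0,-0.73]]}}

```text
time_s: 6.08
tcp_pos: [0.5415, -0.1604, 0.1617]
ee_rot: [[0.953, 0.303, -0.004], [0.303, -0.953, -0.002], [-0.004, 0.0, -1.0]]
wrist_force: [-5.3, -4.9, 8.6]
gripper_width: 0.417
```

```bash
python3 - <<'E'
from h import *
plan();c=shot('wrist','w2');t=shot('top','t2')
a=cv2.resize(c['color'],(440,330),interpolation=cv2.INTER_AREA);b=cv2.resize(t['color'][120:210,215:345],(780,540),interpolation=cv2.INTER_CUBIC)
cv2.imwrite('pics/w2b.png',b)
E
```

```text
t 6.08 tcp [ 0.5415 -0.1604  0.1617] yaw 17.63 j1,6 [ -0.0242 107.5688] F [-5.2563 -4.8731  8.6283] w 36.3
```

View pics/w2b.png

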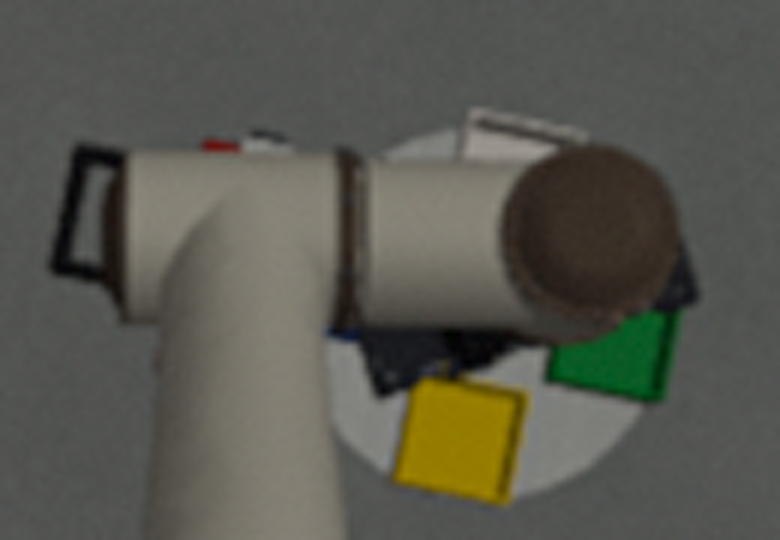

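The carousel turned about 167° without slipping (opening stayed at 36 mm). I release, rise and look at the cup and canister from above.

{"fn": "drive_tool", "kwargs": {"series": [[0,0,0,0],[0,0,0,0],[0,0,-0.5,0],[0,0,-1,0]], "fingers": 65}}

```text
time_s: 6.68
tcp_pos: [0.5429, -0.1587, 0.2811]
ee_rot: [[0.954, 0.301, -0.003], [0.301, -0.954, 0.0], [-0.002, -0.001, -1.0]]
wrist_force: [1.8, 0.2, 0.7]
gripper_width: 0.724
```

{"fn": "drive_tool", "kwargs": {"series": [[0,0,-0.5,0],[0.15,-0.3,-1,0],[0.31,-0.6,-1,0],[0.31,-0.6,-1,0],[0.31,-0.6,-1,0]]}}

```text
time_s: 7.3
tcp_pos: [0.5568, -0.079, 0.3999]
ee_rot: [[0.954, 0.301, -0.002], [0.301, -0.954, 0.0], [-0.002, -0.001, -1.0]]
wrist_force: [-0.4, -0.2, 0.1]
gripper_width: 0.747
```

```bash
python3 - <<'E'
from h import *
plan();c=shot('wrist','w3')
cv2.imwrite('pics/w3b.png',cv2.resize(c['color'],(800,600),interpolation=cv2.INTER_CUBIC))
E
```

```text
t 7.3 tcp [ 0.5568 -0.079   0.3999] yaw 17.53 j1,6 [ 8.4277 99.1095] F [-0.4341 -0.169   0.0872] w 65.0
```

View pics/w3b.png

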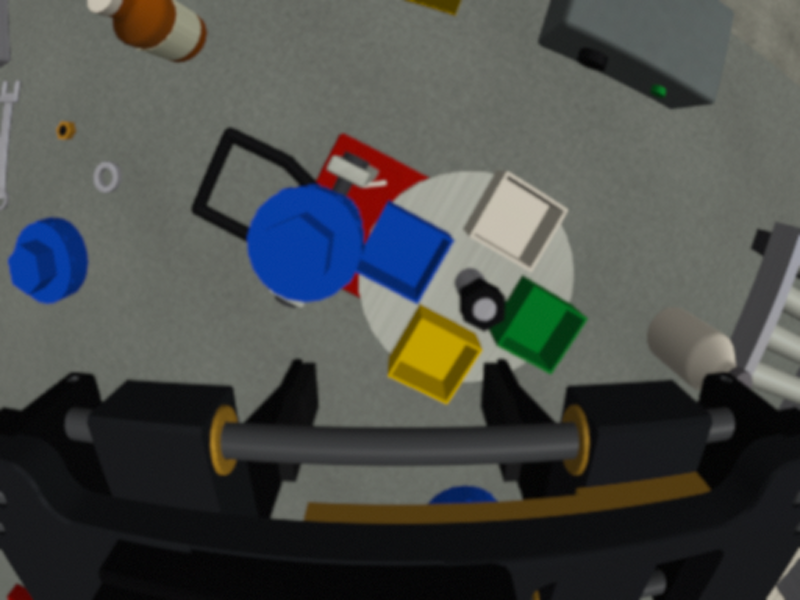

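Cup rims and canister are clear: blue cup at (394,202)-(453,239)-(417,302), cap disc centred near (305,243), bar between corners (229,129) and (194,208), bench nut at (65,130).

```bash
python3 - <<'E'
from h import *
c=load('w3');k=512/800
P=lambda u,v,z:onz(c,u*k,v*k,z)[:2]
Q={'white':[(509,172),(567,212),(530,270),(466,226)],'green':[(524,277),(586,319),(551,373),(493,333)],'yel':[(422,306),(482,347),(446,404),(388,372)]}
C={n:np.mean([P(u,v,.073) for u,v in q],0) for n,q in Q.items()};print(C)
b=(P(394,202,.073)+P(417,302,.073))/2;print('blue',b)
ax=(C['white']+C['yel'])/2;print('axis',ax,'axis2',(b+C['green'])/2)
ang=lambda d:np.degrees(np.arctan2(d[1],d[0]))
print('blue ang',ang(b-C['green']),ang(C['yel']-C['white'])-90,'edge',ang(P(453,239,.073)-P(417,302,.073)),ang(P(453,239,.073)-P(394,202,.073)),'hub',P(484,308,.116))
A,B=P(232,133,.125),P(199,209,.125);print('bar',A,B,(A+B)/2,'normal',ang(A-B)+90, np.linalg.norm(A-B))
hsv=cv2.cvtColor(c['color'],cv2.COLOR_BGR2HSV);m=cv2.inRange(hsv,(105,120,50),(130,255,255))
m[:, 235:]=0;m[:,:150]=0;ct=max(cv2.findContours(m,0,1)[0],key=cv2.contourArea)
(u,v),rad=cv2.minEnclosingCircle(ct);print('cap px',u/k,v/k,rad/k,onz(c,u,v,.221-.012),onz(c,u,v,.209+0))
print('knob',P(300,243,.233))
t=load('top0');print('cap from top',onz(t,400.19*k,246.96*k,.21))
n=P(65,130,.013);print('nut',n,'collar',P(106,177,.012))
E
```

```text
{'white': array([ 0.624 , -0.1741]), 'green': array([ 0.5331, -0.2329]), 'yel': array([ 0.4701, -0.1436])}
blue [ 0.5618 -0.0841]
axis [ 0.5471 -0.1588] axis2 [ 0.5474 -0.1585]
blue ang 79.06357804649235 78.80403543154384 edge -10.68998028130541 -104.40361085428502 hub [ 0.5446 -0.1596]
bar [0.626  0.0842] [0.5578 0.0971] [0.5919 0.0906] normal 79.28144999219626 0.06944102884034103
cap px 308.4479808807373 246.95518016815186 64.38809037208557 [ 0.5722 -0.0148  0.209 ] [ 0.5722 -0.0148  0.209 ]
knob [ 0.5785 -0.0127]
cap from top [ 0.5703 -0.0122  0.21  ]
nut [0.585  0.3559] collar [0.5407 0.2762]
```

```bash
python3 - <<'E'
from h import *
c=load('w3');k=512/800
cv2.imwrite('pics/c3.png',cv2.resize(c['color'][110:200,150:240],(600,600),interpolation=cv2.INTER_CUBIC))
E
```

```text
(no output)
```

View pics/c3.png

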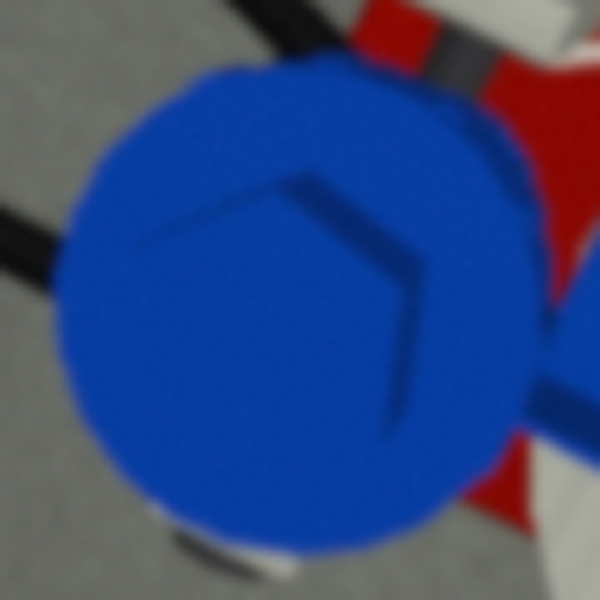

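```bash
python3 - <<'E'
from h import *
c=load('w3')
P=lambda u,v,z:onz(c,150+u*.15,110+v*.15,z)[:2]
for z,a,b in((.233,(280,188),(408,280)),(.233,(408,280),(388,430)),(.233,(135,245),(280,188)),(.209,(308,170),(425,255))):
    d=P(*b,z)-P(*a,z);print(np.degrees(np.arctan2(d[1],d[0]))%60,np.linalg.norm(d))
plan([.571,-.011,.40])
E
```

```text
10.572986450211175 0.02118870765139667
7.989860689780443 0.020812914279335227
6.657203258110883 0.021767125312420792
10.300818907909829 0.02115649325312565
t 7.35 tcp [ 0.5567 -0.0795  0.3998] yaw 17.48 j1,6 [ 8.376  99.1068] F [-0.6357 -0.5259  0.382 ] w 65.1
to [ 0.571 -0.011  0.4  ] shift units [ 0.2852 -0.5088 -0.0016]
```

{"fn": "drive_tool", "kwargs": {"series": [[0.14,-0.25,0,0.09],[0.285,-0.51,0,0.18],[0.285,-0.51,0,0.27],[0.285,-0.51,0,0.36],[0.285,-0.51,0,0.45],[0.285,-0.51,0,0.54],[0.285,-0.51,0,0.63],[0.285,-0.51,0,0.72]]}}

```text
time_s: 8.35
tcp_pos: [0.571, -0.0118, 0.3999]
ee_rot: [[0.415, -0.91, -0.002], [-0.91, -0.415, -0.0], [-0.0, 0.002, -1.0]]
wrist_force: [0.1, 0.6, -0.2]
gripper_width: 0.744
```

{"fn": "drive_tool", "kwargs": {"series": [[0,0,0,0.09],[0,0,0,0.18],[0,0,0,0.27],[0,0,0,0.36],[0,0,0,0.45],[0,0,0,0.54],[0,0,0,0.63],[0,0,0,0.72]]}}

```text
time_s: 9.35
tcp_pos: [0.571, -0.0118, 0.3999]
ee_rot: [[-0.848, -0.53, -0.002], [-0.53, 0.848, -0.0], [0.002, 0.001, -1.0]]
wrist_force: [-1.0, -0.3, 0.1]
gripper_width: 0.747
```

{"fn": "drive_tool", "kwargs": {"series": [[0,0,0,0.09],[0,0,0,0.18],[0,0,0,0.27],[0,0,0,0.36],[0,0,0,0.45],[0,0,0,0.54],[0,0,0,0.63],[0,0,0,0.72],[0,0,0,0.725],[0,0,0,0.725]]}}

```text
time_s: 10.6
tcp_pos: [0.5711, -0.0112, 0.4004]
ee_rot: [[-0.636, 0.772, -0.001], [0.772, 0.636, -0.0], [0.0, -0.001, -1.0]]
wrist_force: [0.6, 0.3, -0.0]
gripper_width: 0.747
```

```bash
python3 - <<'E'
from h import *
plan([.571,-.011,.282],129)
c=shot('wrist','w4');cv2.imwrite('pics/w4b.png',cv2.resize(c['color'],(640,480),interpolation=cv2.INTER_CUBIC))
E
```

```text
t 10.6 tcp [ 0.5711 -0.0112  0.4004] yaw 129.48 j1,6 [  15.1187 -155.6359] F [ 0.5597  0.2816 -0.0344] w 65.0
to [ 0.571 -0.011  0.282] shift units [0.0017 0.0015 0.9866]
turn units 0.004213229862197421
```

View pics/w4b.png

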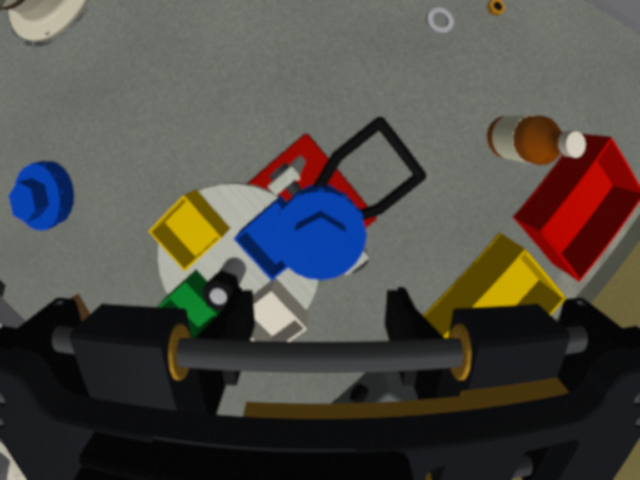

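Aligned: the knob vertex points straight up at (320,212), centred between the fingers. I descend, grip and unscrew while rising 18 mm per turn.

{"fn": "drive_tool", "kwargs": {"series": [[0,0,0.5,0],[0,0,0.98,0],[0,0,0.98,0]], "fingers": 60}}

```text
time_s: 11.02
tcp_pos: [0.5708, -0.0109, 0.282]
ee_rot: [[-0.636, 0.772, -0.002], [0.772, 0.636, -0.001], [0.0, -0.003, -1.0]]
wrist_force: [0.3, -0.1, 1.1]
gripper_width: 0.693
```

{"fn": "drive_tool", "kwargs": {"series": [[0,0,0,0],[0,0,0,0],[0,0,0,0],[0,0,0,0],[0,0,0,0],[0,0,0,0]], "fingers": 20}}

```text
time_s: 11.78
tcp_pos: [0.5712, -0.0107, 0.2836]
ee_rot: [[-0.635, 0.773, 0.0], [0.773, 0.635, 0.0], [-0.0, 0.0, -1.0]]
wrist_force: [-0.6, 0.4, 2.5]
gripper_width: 0.439
```

{"fn": "drive_tool", "kwargs": {"series": [[0,0,-0.004,-0.08],[0,0,-0.008,-0.16],[0,0,-0.011,-0.24],[0,0,-0.015,-0.32],[0,0,-0.019,-0.4],[0,0,-0.023,-0.48],[0,0,-0.027,-0.56],[0,0,-0.03,-0.64],[0,0,-0.034,-0.72],[0,0,-0.038,-0.8]]}}

```text
time_s: 13.02
tcp_pos: [0.5709, -0.0107, 0.2873]
ee_rot: [[-0.751, -0.661, -0.001], [-0.661, 0.751, 0.0], [0.001, 0.001, -1.0]]
wrist_force: [-0.2, 0.2, 0.2]
gripper_width: 0.436
```

```bash
python3 - <<'E'
from h import *
plan()
print(telemetry.sense()['moment'])
E
```

```text
t 13.03 tcp [ 0.5709 -0.0107  0.2873] yaw -138.64 j1,6 [ 15.1727 -63.8043] F [-0.2071  0.1799  0.2183] w 37.9
[-0.0371  0.0171 -0.012 ]
```

Forces stay low. Two more turns of 1.7 rad, then I lift.

{"fn": "drive_tool", "kwargs": {"series": [[0,0,-0.004,-0.08],[0,0,-0.008,-0.16],[0,0,-0.011,-0.24],[0,0,-0.015,-0.32],[0,0,-0.019,-0.4],[0,0,-0.023,-0.48],[0,0,-0.027,-0.56],[0,0,-0.03,-0.64],[0,0,-0.034,-0.72],[0,0,-0.038,-0.8]]}}

```text
time_s: 14.28
tcp_pos: [0.5709, -0.0106, 0.2918]
ee_rot: [[0.682, -0.731, -0.001], [-0.731, -0.682, 0.0], [-0.001, 0.001, -1.0]]
wrist_force: [0.1, -0.5, -0.8]
gripper_width: 0.434
```

{"fn": "drive_tool", "kwargs": {"series": [[0,0,-0.004,-0.08],[0,0,-0.008,-0.16],[0,0,-0.011,-0.24],[0,0,-0.015,-0.32],[0,0,-0.019,-0.4],[0,0,-0.023,-0.48],[0,0,-0.027,-0.56],[0,0,-0.03,-0.64],[0,0,-0.034,-0.72],[0,0,-0.038,-0.8]]}}

```text
time_s: 15.52
tcp_pos: [0.5709, -0.0106, 0.2964]
ee_rot: [[0.711, 0.703, -0.001], [0.703, -0.711, 0.0], [-0.001, -0.001, -1.0]]
wrist_force: [-0.5, -0.4, -0.3]
gripper_width: 0.436
```

{"fn": "drive_tool", "kwargs": {"series": [[0,0,-0.005,-0.08],[0,0,-0.009,-0.16],[0,0,-0.012,-0.2],[0,0,-0.06,-0.2],[0,0,-0.12,-0.2],[0,0,-0.2,-0.2]]}}

```text
time_s: 16.27
tcp_pos: [0.5711, -0.0107, 0.3215]
ee_rot: [[0.386, 0.923, 0.0], [0.923, -0.386, 0.0], [0.0, 0.0, -1.0]]
wrist_force: [0.1, -0.3, -0.3]
gripper_width: 0.436
```

```bash
python3 - <<'E'
from h import *
plan([.42,.09,.35])
c=shot('wrist','w5');cv2.imwrite('pics/w5b.png',cv2.resize(c['color'],(640,480),interpolation=cv2.INTER_CUBIC))
E
```

```text
t 16.27 tcp [ 0.5711 -0.0107  0.3215] yaw 67.3 j1,6 [ 15.1757 142.1209] F [ 0.0997 -0.2903 -0.3437] w 37.9
to [0.42 0.09 0.35] shift units [ 0.2876 -1.4857 -0.2372]
```

View pics/w5b.png

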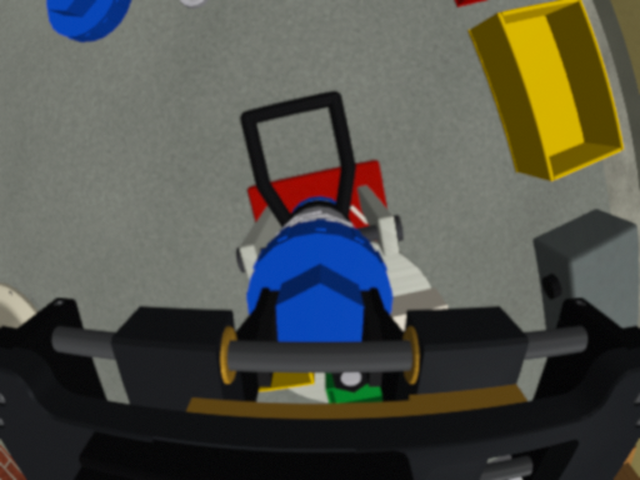

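The cap is off: the tube rim shows below it at (320,215). I carry it to free bench at about (.40,.12).

{"fn": "drive_tool", "kwargs": {"series": [[0,0,-0.32,0],[0.12,-0.43,-0.32,0],[0.23,-0.87,-0.32,0],[0.23,-0.87,-0.32,0]]}}

```text
time_s: 16.82
tcp_pos: [0.4832, 0.0562, 0.3606]
ee_rot: [[0.382, 0.924, 0.002], [0.924, -0.382, 0.001], [0.002, 0.001, -1.0]]
wrist_force: [0.4, -0.4, -0.4]
gripper_width: 0.436
```

{"fn": "drive_tool", "kwargs": {"series": [[0.12,-0.43,0,0],[0.23,-0.87,0,0],[0.23,-0.87,0,0]]}}

```text
time_s: 17.2
tcp_pos: [0.3983, 0.1219, 0.3602]
ee_rot: [[0.381, 0.924, 0.002], [0.924, -0.381, 0.002], [0.002, 0.001, -1.0]]
wrist_force: [0.6, -0.7, -0.6]
gripper_width: 0.431
```

{"fn": "drive_tool", "kwargs": {"series": [[0,0,0.5,0],[0,0,1,0],[0,0,1,0]]}}

```text
time_s: 17.58
tcp_pos: [0.3984, 0.1189, 0.2361]
ee_rot: [[0.387, 0.922, -0.008], [0.922, -0.387, -0.006], [-0.009, -0.005, -1.0]]
wrist_force: [0.3, 0.8, 0.6]
gripper_width: 0.434
```

{"fn": "drive_tool", "kwargs": {"series": [[0,0,0.5,0],[0,0,1,0],[0,0,1,0]]}}

```text
time_s: 17.95
tcp_pos: [0.4, 0.1202, 0.1179]
ee_rot: [[0.386, 0.923, -0.005], [0.923, -0.386, -0.005], [-0.006, -0.003, -1.0]]
wrist_force: [0.3, 0.4, -0.4]
gripper_width: 0.434
```

{"fn": "drive_tool", "kwargs": {"series": [[0,0,0.05,0],[0,0,0.1,0],[0,0,0.12,0],[0,0,0.14,0],[0,0,0.15,0]]}}

```text
time_s: 18.58
tcp_pos: [0.4, 0.121, 0.102]
ee_rot: [[0.385, 0.923, 0.001], [0.923, -0.385, 0.0], [0.001, 0.001, -1.0]]
wrist_force: [-4.5, 2.0, 16.3]
gripper_width: 0.432
```

```bash
python3 - <<'E'
from h import *
plan()
E
```

```text
t 18.57 tcp [0.4   0.121 0.102] yaw 67.36 j1,6 [ 39.3171 118.0244] F [-4.4847  2.0323 16.3072] w 37.6
```

The cap stands on the bench (16 N contact at the expected height). I release it and go to the bar side of the tube with the jaws along the tilt plane. The gripper body would hit the tube if I grasped the bar while the canister is upright, so I'll first lean the tube about 0.5 rad with closed fingers.

{"fn": "drive_tool", "kwargs": {"series": [[0,0,0,0],[0,0,0,0],[0,0,-0.1,0],[0,0,-0.5,0],[0,0,-1,0],[0,0,-1,0]], "fingers": 60}}

```text
time_s: 19.32
tcp_pos: [0.4019, 0.1222, 0.2266]
ee_rot: [[0.384, 0.923, 0.011], [0.923, -0.385, 0.007], [0.011, 0.007, -1.0]]
wrist_force: [-0.2, 0.6, -0.9]
gripper_width: 0.683
```

{"fn": "drive_tool", "kwargs": {"series": [[0,0.41,-0.35,0],[0.01,0.82,-0.65,0],[0.01,0.82,-0.65,0]], "fingers": 0}}

```text
time_s: 19.7
tcp_pos: [0.4941, 0.0834, 0.3016]
ee_rot: [[0.388, 0.922, 0.006], [0.922, -0.388, 0.002], [0.004, 0.004, -1.0]]
wrist_force: [-0.1, 0.0, -0.3]
gripper_width: 0.439
```

{"fn": "drive_tool", "kwargs": {"series": [[0,0.41,0,0.09],[0.01,0.82,0,0.18],[0.01,0.82,0,0.27],[0.01,0.82,0,0.36],[0.01,0.82,0,0.45],[0.01,0.82,0,0.54],[0.01,0.82,0,0.63],[0.01,0.82,0,0.68],[0.01,0.82,0,0.68]]}}

```text
time_s: 20.82
tcp_pos: [0.581, 0.0474, 0.298]
ee_rot: [[0.983, -0.182, -0.003], [-0.182, -0.983, -0.0], [-0.003, 0.001, -1.0]]
wrist_force: [0.4, 0.0, -0.2]
gripper_width: 0.005
```

```bash
python3 - <<'E'
from h import *
H=np.array([.571,-.0107]);ey=np.array([.1857,.9826])
plan(np.r_[H+.060*ey,.26],-10.7)
c=shot('wrist','w6');cv2.imwrite('pics/w6b.png',cv2.resize(c['color'],(640,480),interpolation=cv2.INTER_CUBIC))
A=[]
E
```

```text
t 20.82 tcp [0.581  0.0474 0.298 ] yaw -10.5 j1,6 [20.557  58.9582] F [ 0.4049  0.0125 -0.2247] w 0.5
to [0.5821 0.0483 0.26  ] shift units [ 0.0092 -0.0092  0.3168]
turn units 0.0017312305457361965
```

View pics/w6b.png

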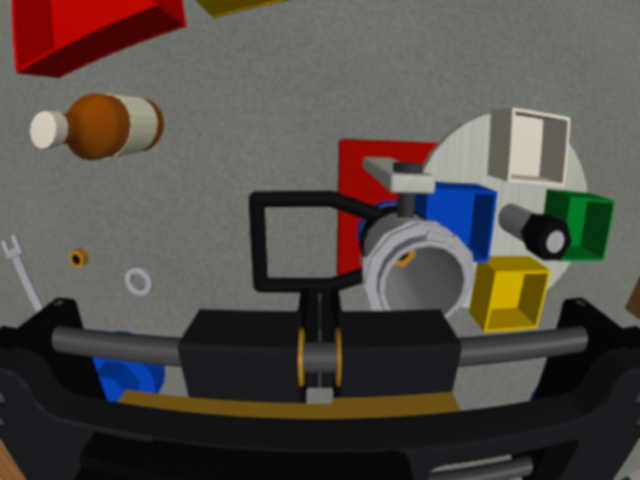

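{"fn": "drive_tool", "kwargs": {"series": [[0,0,0.16,0],[0,0,0.32,0],[0,0,0.32,0]]}}

```text
time_s: 21.25
tcp_pos: [0.581, 0.047, 0.259]
ee_rot: [[0.983, -0.183, -0.005], [-0.183, -0.983, -0.001], [-0.004, 0.002, -1.0]]
wrist_force: [-0.4, -0.4, 1.0]
gripper_width: 0.005
```

{"fn": "drive_tool", "kwargs": {"series": [[0,0.04,0,0],[0,0.08,0,0],[0,0.11,0,0],[0,0.14,0,0],[0,0.17,0,0],[0,0.2,0,0],[0,0.23,0,0],[0,0.26,0,0],[0,0.29,0,0],[0,0.3,0,0]]}}

```text
time_s: 22.5
tcp_pos: [0.5777, 0.0145, 0.2654]
ee_rot: [[0.983, -0.182, 0.01], [-0.182, -0.983, 0.005], [0.008, -0.007, -1.0]]
wrist_force: [-2.9, 12.1, 15.5]
gripper_width: 0.006
```

```bash
python3 - <<'E'
from h import *
H=np.array([.571,-.0107]);ey=np.array([.1857,.9826])
plan()
c=shot('wrist','w7');t=shot('scene','s7')
a=cv2.resize(c['color'],(400,300));b=cv2.resize(t['color'][150:260,170:280],(400,400),interpolation=cv2.INTER_CUBIC)
o=np.zeros((400,800,3),np.uint8);o[:300,:400]=a;o[:,400:]=b;cv2.imwrite('pics/w7b.png',o)
E
```

```text
t 22.5 tcp [0.5777 0.0145 0.2654] yaw -10.49 j1,6 [17.4395 62.1294] F [-2.9137 12.0813 15.4988] w 0.5
```

View pics/w7b.png

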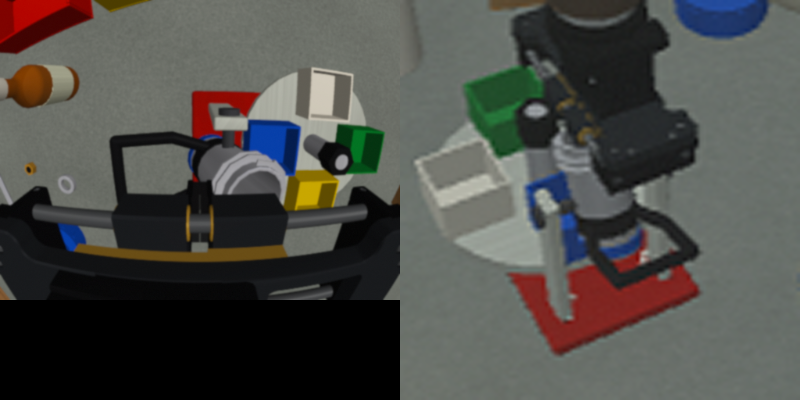

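The canister leans. I work out the tilt from the bar's place in the image ((117,150)-(119,190) in the left picture).

```bash
cat >> h.py <<'E'
H=np.array([.571,-.0107]);ey=np.array([.1857,.9826]);ex=np.array([.9826,-.1857])
def bar(th,x=0):
    a=th+np.arctan2(-20,105);return np.r_[H+.1069*np.cos(a)*ey+x*ex,.145+.1069*np.sin(a)]
E
python3 - <<'E'
from h import *
for f in('w6','w7'):
    c=load(f);k=400/512
    for th in ([0] if f=='w6' else np.arange(.3,.75,.05)):
        print(f,round(th,2),np.round([np.array(proj(c,bar(th,x)))*k for x in(.028,.0,-.02)],1).tolist(),bar(th))
E
```

```text
w6 0 [[160.6, 129.9], [161.6, 152.6], [162.4, 168.1]] [0.5905 0.0925 0.125 ]
w7 0.3 [[116.0, 148.6], [119.0, 176.1], [121.4, 194.2]] [0.5907 0.0937 0.1569]
w7 0.35 [[114.8, 150.2], [118.0, 178.2], [120.5, 196.6]] [0.5906 0.093  0.1622]
w7 0.4 [[113.8, 151.8], [117.2, 180.4], [119.8, 199.1]] [0.5904 0.092  0.1675]
w7 0.45 [[113.1, 153.5], [116.6, 182.7], [119.4, 201.7]] [0.5902 0.0908 0.1727]
w7 0.5 [[112.6, 155.3], [116.3, 185.0], [119.2, 204.4]] [0.5899 0.0893 0.1778]
w7 0.55 [[112.4, 157.1], [116.3, 187.5], [119.3, 207.2]] [0.5896 0.0875 0.1828]
w7 0.6 [[112.6, 159.0], [116.6, 190.0], [119.7, 210.1]] [0.5892 0.0856 0.1878]
w7 0.65 [[113.1, 161.0], [117.2, 192.6], [120.4, 213.0]] [0.5888 0.0833 0.1926]
w7 0.7 [[113.9, 163.0], [118.2, 195.3], [121.5, 216.0]] [0.5883 0.0809 0.1974]
```

Tilt about 0.4 so far. I push a little further while raising the tips.

{"fn": "drive_tool", "kwargs": {"series": [[0,0,-0.06,0],[0,0.02,-0.08,0],[0,0.04,-0.08,0],[0,0.06,-0.08,0],[0,0.08,-0.08,0],[0,0.1,-0.08,0],[0,0.12,-0.08,0],[0,0.12,-0.08,0]]}}

```text
time_s: 23.6
tcp_pos: [0.5731, -0.0028, 0.2706]
ee_rot: [[0.983, -0.184, 0.0], [-0.184, -0.983, -0.0], [0.001, 0.0, -1.0]]
wrist_force: [1.0, 3.6, 2.0]
gripper_width: 0.005
```

```bash
python3 - <<'E'
from h import *
plan()
c=shot('wrist','w8');k=1.5625;cv2.imwrite('pics/w8b.png',c['color'][150:300,100:380])
for th in np.arange(.4,.85,.05): print(round(th,2),np.round([np.array(proj(c,bar(th,x)))-[100,150] for x in(.028,.0,-.02)],1).tolist(),bar(th))
E
```

```text
t 23.6 tcp [ 0.5731 -0.0028  0.2706] yaw -10.6 j1,6 [15.9175 63.4663] F [1.0405 3.5882 1.981 ] w 0.5
0.4 [[24.5, 40.1], [29.4, 75.4], [33.3, 98.8]] [0.5904 0.092  0.1675]
0.45 [[23.2, 42.2], [28.3, 78.2], [32.4, 101.9]] [0.5902 0.0908 0.1727]
0.5 [[22.2, 44.3], [27.5, 81.0], [31.8, 105.1]] [0.5899 0.0893 0.1778]
0.55 [[21.5, 46.5], [27.1, 83.9], [31.5, 108.5]] [0.5896 0.0875 0.1828]
0.6 [[21.1, 48.7], [27.0, 87.0], [31.6, 111.9]] [0.5892 0.0856 0.1878]
0.65 [[21.2, 51.0], [27.3, 90.1], [32.0, 115.4]] [0.5888 0.0833 0.1926]
0.7 [[21.6, 53.4], [27.9, 93.3], [32.9, 119.0]] [0.5883 0.0809 0.1974]
0.75 [[22.5, 55.8], [29.1, 96.5], [34.1, 122.7]] [0.5878 0.0782 0.2019]
0.8 [[23.9, 58.3], [30.6, 99.9], [35.9, 126.5]] [0.5873 0.0753 0.2064]
```

View pics/w8b.png

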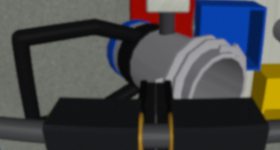

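{"fn": "drive_tool", "kwargs": {"series": [[0,-0.03,-0.2,0],[0,-0.35,-0.4,0],[0,-0.73,-0.4,0],[0,-0.73,-0.4,0]], "fingers": 40}}

```text
time_s: 24.15
tcp_pos: [0.5883, 0.0847, 0.317]
ee_rot: [[0.983, -0.181, -0.005], [-0.181, -0.983, -0.002], [-0.004, 0.003, -1.0]]
wrist_force: [-0.7, 0.1, 0.1]
gripper_width: 0.375
```

```bash
python3 - <<'E'
from h import *
plan(bar(.62)+[0,0,.054])
c=shot('wrist','w9');cv2.imwrite('pics/w9b.png',cv2.resize(c['color'],(640,480),interpolation=cv2.INTER_CUBIC))
for th in np.arange(.5,.8,.05): print(round(th,2),np.round([np.array(proj(c,bar(th,x)))*1.25 for x in(.028,.0,-.028)],1).tolist(),bar(th))
E
```

```text
t 24.15 tcp [0.5883 0.0847 0.317 ] yaw -10.45 j1,6 [23.7946 55.75  ] F [-0.6645  0.1177  0.0704] w 32.6
to [0.589  0.0847 0.2437] shift units [ 0.0082 -0.003   0.6101]
0.5 [[312.0, 218.8], [312.0, 260.0], [312.1, 298.1]] [0.5899 0.0893 0.1778]
0.55 [[314.7, 220.7], [314.6, 262.7], [314.6, 301.4]] [0.5896 0.0875 0.1828]
0.6 [[317.9, 222.7], [317.7, 265.4], [317.6, 304.7]] [0.5892 0.0856 0.1878]
0.65 [[321.6, 224.7], [321.3, 268.2], [321.0, 308.0]] [0.5888 0.0833 0.1926]
0.7 [[325.9, 226.7], [325.5, 271.0], [325.0, 311.4]] [0.5883 0.0809 0.1974]
0.75 [[330.8, 228.8], [330.2, 273.8], [329.4, 314.8]] [0.5878 0.0782 0.2019]
0.8 [[336.3, 230.9], [335.4, 276.6], [334.4, 318.2]] [0.5873 0.0753 0.2064]
```

View pics/w9b.png

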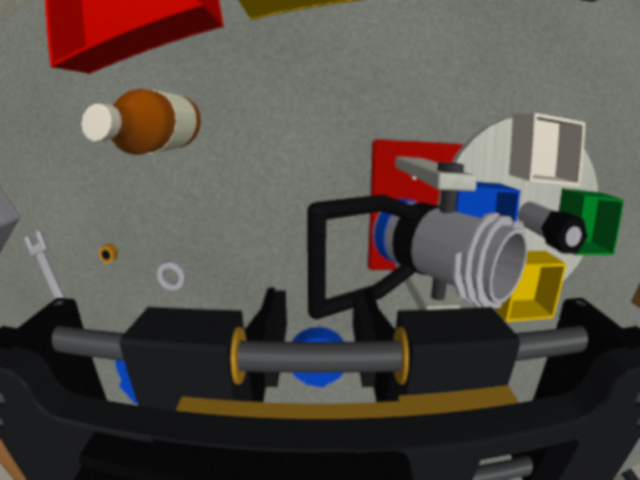

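The bar is at x≈318, so tilt ≈ 0.6 and it sits midway between the fingers. I descend and grip.

{"fn": "drive_tool", "kwargs": {"series": [[0,0,0.3,0],[0,0,0.6,0],[0,0,0.62,0]]}}

```text
time_s: 24.58
tcp_pos: [0.5868, 0.0815, 0.2406]
ee_rot: [[0.983, -0.185, -0.009], [-0.186, -0.983, -0.004], [-0.008, 0.005, -1.0]]
wrist_force: [0.7, 0.0, -0.3]
gripper_width: 0.459
```

{"fn": "drive_tool", "kwargs": {"series": [[0,0,0,0],[0,0,0,0],[0,0,0,0],[0,0,0,0],[0,0,0,0],[0,0,0,0]], "fingers": 4}}

```text
time_s: 25.32
tcp_pos: [0.5898, 0.0857, 0.2453]
ee_rot: [[0.983, -0.183, 0.004], [-0.183, -0.983, 0.004], [0.003, -0.004, -1.0]]
wrist_force: [-0.8, 6.2, 0.6]
gripper_width: 0.127
```

```bash
python3 - <<'E'
from h import *
plan()
s=telemetry.sense();p=np.array(s['tcp_pos']);
yr=(p[:2]-H)@ey
# bar tilt from radial y (gripped -> y known)
th=np.arccos(yr/.1069)+np.arctan2(20,105);print('yr',yr,'th',th,'bar z',bar(th)[2],'off',p[2]-bar(th)[2])
R=np.array(s['ee_rot'])
b0=bar(th)
for t in np.arange(th,2.36,.1): print(round(t,2),np.round(R.T@(bar(t)-b0)/.12,3))
E
```

```text
t 25.32 tcp [0.5898 0.0857 0.2453] yaw -10.54 j1,6 [23.7743 55.7518] F [-0.7664  6.2249  0.6387] w 11.1
yr 0.09823143930801082 th 0.5937104632518724 bar z 0.1871686415654641 off 0.0581792400484315
0.59 [0. 0. 0.]
0.69 [ 0.     0.039 -0.08 ]
0.79 [ 0.     0.085 -0.156]
0.89 [ 0.     0.139 -0.227]
0.99 [ 0.     0.2   -0.292]
1.09 [ 0.     0.267 -0.351]
1.19 [ 0.     0.34  -0.402]
1.29 [ 0.     0.417 -0.447]
1.39 [ 0.     0.498 -0.483]
1.49 [-0.     0.583 -0.511]
1.59 [-0.    0.67 -0.53]
1.69 [-0.001  0.758 -0.541]
1.79 [-0.001  0.847 -0.543]
1.89 [-0.001  0.936 -0.536]
1.99 [-0.001  1.023 -0.52 ]
2.09 [-0.002  1.109 -0.495]
2.19 [-0.002  1.192 -0.462]
2.29 [-0.002  1.271 -0.421]
```

Bar gripped (11 mm). I tip along the arc to about 1.4 rad, then go slower.

{"fn": "drive_tool", "kwargs": {"series": [[0,0.039,-0.08,0],[0,0.085,-0.156,0],[0,0.139,-0.227,0],[0,0.2,-0.292,0],[0,0.267,-0.351,0],[0,0.34,-0.402,0],[0,0.417,-0.447,0],[0,0.498,-0.483,0]]}}

```text
time_s: 26.32
tcp_pos: [0.5791, 0.0281, 0.3058]
ee_rot: [[0.983, -0.182, 0.008], [-0.182, -0.983, 0.006], [0.006, -0.008, -1.0]]
wrist_force: [-3.3, 9.7, 8.3]
gripper_width: 0.126
```

```bash
python3 - <<'E'
from h import *
plan()
s=telemetry.sense();p=np.array(s['tcp_pos']);R=np.array(s['ee_rot'])
yr=(p[:2]-H)@ey;print('yr',yr,'expect',(bar(1.394)[:2]-H)@ey,'z off',p[2]-bar(1.394)[2])
for a,b,st in((1.394,1.8,.05),(1.794,2.01,.025),(1.994,2.34,.025)):
    print([np.round([0,-(bar(t)[:2]-bar(a)[:2])@ey/.12,-(bar(t)[2]-bar(a)[2])/.12,0],3).tolist() for t in np.arange(a+st,b,st)])
E
```

```text
t 26.32 tcp [0.5791 0.0281 0.3058] yaw -10.47 j1,6 [18.6878 60.9308] F [-3.264   9.725   8.2829] w 11.0
yr 0.03960251379063764 expect 0.038159173712625116 z off 0.06097250315743877
[[0.0, 0.042, -0.015, 0.0], [0.0, 0.085, -0.028, 0.0], [0.0, 0.128, -0.038, 0.0], [0.0, 0.172, -0.047, 0.0], [0.0, 0.216, -0.053, 0.0], [0.0, 0.26, -0.057, 0.0], [0.0, 0.305, -0.059, 0.0], [0.0, 0.349, -0.058, 0.0]]
[[0.0, 0.022, 0.001, 0.0], [0.0, 0.044, 0.003, 0.0], [0.0, 0.067, 0.005, 0.0], [0.0, 0.089, 0.008, 0.0], [0.0, 0.111, 0.011, 0.0], [0.0, 0.133, 0.015, 0.0], [0.0, 0.155, 0.019, 0.0], [0.0, 0.176, 0.024, 0.0]]
[[0.0, 0.022, 0.005, 0.0], [0.0, 0.043, 0.011, 0.0], [0.0, 0.064, 0.018, 0.0], [0.0, 0.085, 0.025, 0.0], [0.0, 0.106, 0.033, 0.0], [0.0, 0.127, 0.041, 0.0], [0.0, 0.148, 0.049, 0.0], [0.0, 0.168, 0.058, 0.0], [0.0, 0.188, 0.068, 0.0], [0.0, 0.208, 0.078, 0.0], [0.0, 0.227, 0.089, 0.0], [0.0, 0.247, 0.1, 0.0], [0.0, 0.266, 0.112, 0.0]]
```

{"fn": "drive_tool", "kwargs": {"series": [[0.0,0.042,-0.015,0.0],[0.0,0.085,-0.028,0.0],[0.0,0.128,-0.038,0.0],[0.0,0.172,-0.047,0.0],[0.0,0.216,-0.053,0.0],[0.0,0.26,-0.057,0.0],[0.0,0.305,-0.059,0.0],[0.0,0.349,-0.058,0.0]]}}

```text
time_s: 27.32
tcp_pos: [0.571, -0.015, 0.3112]
ee_rot: [[0.983, -0.183, 0.005], [-0.183, -0.983, 0.003], [0.004, -0.004, -1.0]]
wrist_force: [-1.4, 4.7, 4.1]
gripper_width: 0.127
```

{"fn": "drive_tool", "kwargs": {"series": [[0.0,0.022,0.001,0.0],[0.0,0.044,0.003,0.0],[0.0,0.067,0.005,0.0],[0.0,0.089,0.008,0.0],[0.0,0.111,0.011,0.0],[0.0,0.133,0.015,0.0],[0.0,0.155,0.019,0.0],[0.0,0.176,0.024,0.0]]}}

```text
time_s: 28.32
tcp_pos: [0.567, -0.037, 0.3067]
ee_rot: [[0.983, -0.184, 0.002], [-0.184, -0.983, 0.0], [0.002, -0.0, -1.0]]
wrist_force: [0.2, 3.3, 5.7]
gripper_width: 0.125
```

{"fn": "drive_tool", "kwargs": {"series": [[0,0.011,0.002,0],[0,0.022,0.005,0],[0,0.033,0.008,0],[0,0.043,0.011,0],[0,0.054,0.014,0],[0,0.064,0.018,0],[0,0.075,0.021,0],[0,0.085,0.025,0],[0,0.096,0.029,0],[0,0.106,0.033,0]]}}

```text
time_s: 29.58
tcp_pos: [0.5644, -0.0496, 0.3021]
ee_rot: [[0.983, -0.184, 0.0], [-0.184, -0.983, 0.0], [0.0, -0.0, -1.0]]
wrist_force: [5.3, 2.5, 2.5]
gripper_width: 0.122
```

```bash
python3 - <<'E'
from h import *
plan()
s=telemetry.sense();p=np.array(s['tcp_pos'])
yr=(p[:2]-H)@ey;print('yr',yr,'expect',(bar(2.119)[:2]-H)@ey,'z off',p[2]-bar(2.119)[2])
a=2.119
print([np.round([0,-(bar(t)[:2]-bar(a)[:2])@ey/.12,-(bar(t)[2]-bar(a)[2])/.12,0],3).tolist() for t in np.arange(a+.02,2.36,.02)])
c=shot('wrist','w10');cv2.imwrite('pics/w10b.png',cv2.resize(c['color'],(640,480),interpolation=cv2.INTER_CUBIC))
E
```

```text
t 29.57 tcp [ 0.5644 -0.0496  0.3021] yaw -10.59 j1,6 [11.3645 68.0461] F [5.3023 2.4784 2.4557] w 10.7
yr -0.03941871412366106 expect -0.03765585135821224 z off 0.05704115992892714
[[0.0, 0.017, 0.006, 0.0], [0.0, 0.033, 0.013, 0.0], [0.0, 0.049, 0.02, 0.0], [0.0, 0.066, 0.028, 0.0], [0.0, 0.082, 0.035, 0.0], [0.0, 0.098, 0.044, 0.0], [0.0, 0.113, 0.052, 0.0], [0.0, 0.129, 0.061, 0.0], [0.0, 0.144, 0.07, 0.0], [0.0, 0.159, 0.079, 0.0], [0.0, 0.174, 0.089, 0.0], [0.0, 0.189, 0.098, 0.0]]
```

View pics/w10b.png

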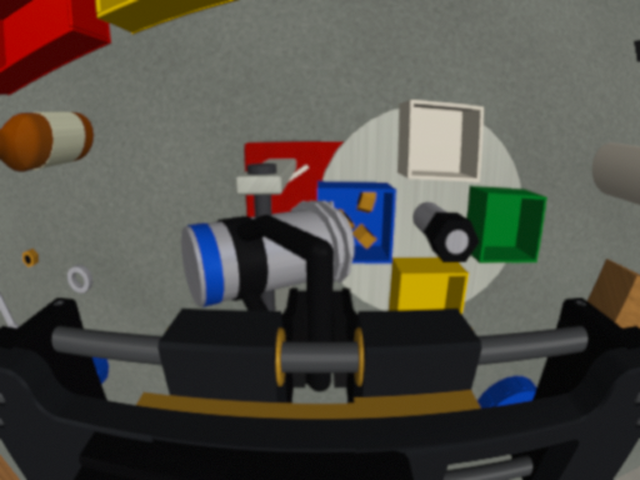

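Nuts are sliding into the blue cup (at (367,201), (365,236) and one partly hidden by the mouth). I go on to about 2.3 rad, wait, then check the rest by colour masks since only two views remain.

{"fn": "drive_tool", "kwargs": {"series": [[0,0.017,0.006,0],[0,0.033,0.013,0],[0,0.049,0.02,0],[0,0.066,0.028,0],[0,0.082,0.035,0],[0,0.098,0.044,0],[0,0.113,0.052,0],[0,0.129,0.061,0],[0,0.144,0.07,0],[0,0.159,0.079,0]]}}

```text
time_s: 30.88
tcp_pos: [0.5603, -0.0684, 0.2925]
ee_rot: [[0.983, -0.184, -0.001], [-0.184, -0.983, 0.0], [-0.001, 0.0, -1.0]]
wrist_force: [2.1, 2.9, 1.6]
gripper_width: 0.127
```

{"fn": "drive_tool", "kwargs": {"series": [[0,0,0,0],[0,0,0,0],[0,0,0,0],[0,0,0,0],[0,0,0,0],[0,0,0,0],[0,0,0,0],[0,0,0,0]]}}

```text
time_s: 31.88
tcp_pos: [0.5604, -0.0683, 0.2925]
ee_rot: [[0.983, -0.184, -0.001], [-0.184, -0.983, 0.0], [-0.001, 0.0, -1.0]]
wrist_force: [1.4, 0.1, -0.0]
gripper_width: 0.126
```

```bash
python3 - <<'E'
from h import *
plan()
s=telemetry.sense();p=np.array(s['tcp_pos']);print('yr',(p[:2]-H)@ey)
c=shot('wrist','w11');hsv=cv2.cvtColor(c['color'],cv2.COLOR_BGR2HSV)
m=cv2.inRange(hsv,(8,110,60),(22,255,255));n,l,st,ce=cv2.connectedComponentsWithStats(m)
for i in range(1,n):
    if st[i][4]>8: print(np.round(ce[i],1),st[i],np.round(onz(c,*ce[i],.03),3))
def tab(a,ts): print([np.round([0,-(bar(t)[:2]-bar(a)[:2])@ey/.12,-(bar(t)[2]-bar(a)[2])/.12,0],3).tolist() for t in ts])
tab(2.319,np.arange(2.219,1.4,-.1));tab(1.419,np.arange(1.319,.45,-.1))
E
```

```text
t 31.88 tcp [ 0.5604 -0.0683  0.2925] yaw -10.59 j1,6 [ 9.4933 69.9179] F [ 1.423   0.1142 -0.0431] w 10.9
yr -0.058535937806759385
[63.9 13.1] [59  0 16 21 57] [0.84  0.146 0.03 ]
[ 11.6 114.3] [   0   92   27   47 1083] [0.729 0.277 0.03 ]
[ 55.  108.9] [ 47  92  14  37 230] [0.708 0.186 0.03 ]
[277.9 161.6] [272 155  13  15 157] [ 0.572 -0.098  0.03 ]
[268.3 184.3] [251 169  35  30 367] [ 0.546 -0.081  0.03 ]
[ 13.7 206.9] [  8 200  12  15 124] [0.588 0.333 0.03 ]
[493.  236.1] [ 468  210   44   53 1559] [ 0.388 -0.451  0.03 ]
[223.1 285.6] [220 262   8  47 277] [0.409 0.008 0.03 ]
[288.  285.4] [284 263   8  46 245] [ 0.392 -0.084  0.03 ]
[256.  324.6] [ 109  312  275   23 3762] [ 0.326 -0.025  0.03 ]
[  3.  379.1] [  0 371  10  13  70] [0.099 0.803 0.03 ]
[[0.0, -0.078, -0.043, 0.0], [0.0, -0.159, -0.079, 0.0], [0.0, -0.244, -0.106, 0.0], [0.0, -0.331, -0.125, 0.0], [0.0, -0.42, -0.134, 0.0], [0.0, -0.509, -0.135, 0.0], [0.0, -0.598, -0.127, 0.0], [0.0, -0.685, -0.111, 0.0], [0.0, -0.77, -0.085, 0.0]]
[[0.0, -0.082, 0.034, 0.0], [0.0, -0.161, 0.076, 0.0], [0.0, -0.235, 0.125, 0.0], [0.0, -0.304, 0.182, 0.0], [0.0, -0.366, 0.245, 0.0], [0.0, -0.422, 0.314, 0.0], [0.0, -0.471, 0.389, 0.0], [0.0, -0.512, 0.468, 0.0], [0.0, -0.545, 0.551, 0.0]]
```

Three nuts' worth of brass is in the cup (157 + 367 px). I bring the canister back along the arc to about 0.5 rad and release the bar.

{"fn": "drive_tool", "kwargs": {"series": [[0.0,-0.078,-0.043,0.0],[0.0,-0.159,-0.079,0.0],[0.0,-0.244,-0.106,0.0],[0.0,-0.331,-0.125,0.0],[0.0,-0.42,-0.134,0.0],[0.0,-0.509,-0.135,0.0],[0.0,-0.598,-0.127,0.0],[0.0,-0.685,-0.111,0.0],[0.0,-0.77,-0.085,0.0]]}}

```text
time_s: 33.05
tcp_pos: [0.5777, 0.0235, 0.3028]
ee_rot: [[0.983, -0.183, -0.0], [-0.183, -0.983, 0.0], [-0.0, -0.0, -1.0]]
wrist_force: [-0.4, -3.3, 1.2]
gripper_width: 0.125
```

{"fn": "drive_tool", "kwargs": {"series": [[0.0,-0.082,0.034,0.0],[0.0,-0.161,0.076,0.0],[0.0,-0.235,0.125,0.0],[0.0,-0.304,0.182,0.0],[0.0,-0.366,0.245,0.0],[0.0,-0.422,0.314,0.0],[0.0,-0.471,0.389,0.0],[0.0,-0.512,0.468,0.0],[0.0,-0.545,0.551,0.0]]}}

```text
time_s: 34.17
tcp_pos: [0.59, 0.0874, 0.2364]
ee_rot: [[0.983, -0.184, 0.001], [-0.184, -0.983, 0.001], [0.001, -0.001, -1.0]]
wrist_force: [2.4, -3.3, 2.8]
gripper_width: 0.128
```

{"fn": "drive_tool", "kwargs": {"series": [[0,0,0,0],[0,0,0,0],[0,0,-0.4,0],[0,0,-0.8,0],[0,0,-0.8,0]], "fingers": 36}}

```text
time_s: 34.8
tcp_pos: [0.5908, 0.0873, 0.3378]
ee_rot: [[0.983, -0.183, 0.009], [-0.183, -0.983, 0.003], [0.008, -0.005, -1.0]]
wrist_force: [-0.1, -0.1, -0.9]
gripper_width: 0.409
```

```bash
python3 - <<'E'
from h import *
plan(np.r_[H+.110*ey,.32],79.4)
E
```

```text
t 34.8 tcp [0.5908 0.0873 0.3378] yaw -10.57 j1,6 [23.9372 55.4818] F [-0.1087 -0.0817 -0.9176] w 35.6
to [0.5914 0.0974 0.32  ] shift units [-0.0116 -0.0827  0.1483]
turn units -0.7851691090039521
```

Now I close the fingers, turn the gripper's narrow side toward the tube and press the bar down to the upright stop.

{"fn": "drive_tool", "kwargs": {"series": [[0,-0.13,0,0.09],[0,-0.13,0,0.18],[0,-0.13,0,0.27],[0,-0.13,0,0.36],[0,-0.13,0,0.45],[0,-0.13,0,0.54],[0,-0.13,0,0.63],[0,-0.13,0,0.72],[0,-0.13,0,0.785],[0,-0.13,0,0.785]], "fingers": 0}}

```text
time_s: 36.05
tcp_pos: [0.592, 0.1022, 0.3318]
ee_rot: [[-0.182, -0.983, -0.002], [-0.983, 0.182, 0.0], [0.0, 0.002, -1.0]]
wrist_force: [0.6, -0.6, 0.4]
gripper_width: -0.0
```

{"fn": "drive_tool", "kwargs": {"series": [[0,0,0.3,0],[0,0,0.5,0],[0,0,0.6,0],[0,0,0.7,0],[0,0,0.8,0],[0,0,0.9,0],[0,0,1,0]]}}

```text
time_s: 36.92
tcp_pos: [0.5944, 0.1065, 0.2141]
ee_rot: [[-0.181, -0.983, 0.008], [-0.983, 0.181, 0.008], [-0.009, -0.007, -1.0]]
wrist_force: [1.2, 8.3, 0.4]
gripper_width: 0.006
```

{"fn": "drive_tool", "kwargs": {"series": [[0,0,0.06,0],[0,0,0.1,0],[0,0,0.13,0],[0,0,0.15,0],[0,0,0.16,0],[0,0,0.16,0]]}}

```text
time_s: 37.67
tcp_pos: [0.593, 0.1023, 0.1998]
ee_rot: [[-0.181, -0.983, 0.004], [-0.983, 0.181, 0.0], [-0.001, -0.004, -1.0]]
wrist_force: [-8.8, 2.9, 24.2]
gripper_width: 0.003
```

```bash
python3 - <<'E'
from h import *
plan(np.r_[H+.105*ey,.201])
E
```

```text
t 37.67 tcp [0.593  0.1023 0.1998] yaw -100.44 j1,6 [ 25.2268 -35.7395] F [-8.8403  2.9033 24.1636] w 0.3
to [0.5905 0.0925 0.201 ] shift units [ 0.0841  0.0056 -0.0104]
```

Pressed to the stop (24 N at the expected bar height 0.13). Next I go to the bench nut and look from near.

{"fn": "drive_tool", "kwargs": {"series": [[0,0,-0.5,0],[0,0,-0.9,0],[-0.3,0.1,-0.9,0],[-0.68,0.15,-0.9,0],[-0.68,0.15,-0.9,0]], "fingers": 50}}

```text
time_s: 38.3
tcp_pos: [0.5897, 0.1875, 0.3014]
ee_rot: [[-0.18, -0.984, -0.0], [-0.984, 0.18, -0.0], [0.0, 0.0, -1.0]]
wrist_force: [-0.2, -0.5, 0.1]
gripper_width: 0.489
```

{"fn": "drive_tool", "kwargs": {"series": [[-0.4,0.1,0,0],[-0.7,0.15,0,0],[-0.7,0.15,0,0]]}}

```text
time_s: 38.67
tcp_pos: [0.5874, 0.2726, 0.3009]
ee_rot: [[-0.181, -0.983, -0.001], [-0.983, 0.181, -0.001], [0.001, 0.001, -1.0]]
wrist_force: [-0.0, -0.7, -0.1]
gripper_width: 0.574
```

{"fn": "drive_tool", "kwargs": {"series": [[-0.4,0.1,0,0],[-0.6,0.12,0,0],[-0.6,0.12,0,0],[-0.6,0.12,0,0]]}}

```text
time_s: 39.17
tcp_pos: [0.5867, 0.3434, 0.3015]
ee_rot: [[-0.184, -0.983, -0.001], [-0.983, 0.184, -0.001], [0.001, 0.0, -1.0]]
wrist_force: [0.8, -0.5, -0.3]
gripper_width: 0.576
```

```bash
cat > nut.py <<'E'
from h import *
import sys
plan();c=shot('wrist',sys.argv[1]);hsv=cv2.cvtColor(c['color'],cv2.COLOR_BGR2HSV)
m=cv2.inRange(hsv,(8,110,50),(22,255,255));n,l,st,ce=cv2.connectedComponentsWithStats(m)
for i in range(1,n):
    if st[i][4]>30: print(np.round(ce[i],1),st[i],np.round(onz(c,*ce[i],.008),4))
E
python3 nut.py w12; python3 - <<'E'
from h import *
t=shot('top','t12');hsv=cv2.cvtColor(t['color'],cv2.COLOR_BGR2HSV)
m=cv2.inRange(hsv,(8,100,50),(21,255,255));n,l,st,ce=cv2.connectedComponentsWithStats(m)
for i in range(1,n):
    if 8<st[i][4]<60: print(np.round(ce[i],1),st[i],np.round(onz(t,*ce[i],.008),4))
E
```

```text
t 39.17 tcp [0.5867 0.3434 0.3015] yaw -100.62 j1,6 [ 43.9404 -54.5597] F [ 0.8002 -0.5255 -0.3365] w 50.1
[34.1 74.6] [23 68 24 14 35] [0.8969 0.1234 0.008 ]
[118.7 102. ] [  93   75   52   55 2224] [0.7544 0.2139 0.008 ]
[161.6 100.8] [157  85   8  33  72] [0.6924 0.229  0.008 ]
[260.1 180.4] [252 171  18  20 218] [0.5848 0.3607 0.008 ]
[161.9 282.5] [156 260  16  46 393] [0.7696 0.4968 0.008 ]
[348.3 282.6] [339 260  17  46 442] [0.475  0.5519 0.008 ]
[309.7 323.6] [ 169  304  269   32 3799] [0.5454 0.6243 0.008 ]
[507.9 358.6] [502 350  10  16  69] [-0.0428  1.01    0.008 ]
[502.5 128.6] [501 127   4   5  11] [ 0.7252 -0.958   0.008 ]
[155.9 158.9] [152 156   8   7  32] [0.5844 0.3588 0.008 ]
[278.5 162.5] [277 160   4   6  16] [ 0.5793 -0.1033  0.008 ]
[273.6 169.6] [269 165  10  10  34] [ 0.5519 -0.0851  0.008 ]
```

```bash
python3 - <<'E'
from h import *
c=load('w12');hsv=cv2.cvtColor(c['color'],cv2.COLOR_BGR2HSV)
m=cv2.inRange(hsv,(5,90,40),(26,255,255));m[:160]=0;m[205:]=0;m[:,:240]=0;m[:,285:]=0
q=np.vstack(cv2.findContours(m,0,1)[0])[:,0].astype(float)
P=np.array([onz(c,u,v,.013)[:2] for u,v in q])
w=[]
for a in range(0,180,3):
    d=np.array([np.cos(np.radians(a)),np.sin(np.radians(a))]);e=P@d;w.append(e.max()-e.min())
w=np.array(w);f=w.reshape(3,20).mean(0);print(np.round(w*1000,1));print('normal dir mod60',3*f.argmin(),f*1000)
print(P.mean(0))
cv2.imwrite('pics/n12.png',cv2.resize(c['color'][155:210,230:300],(560,440),interpolation=cv2.INTER_CUBIC))
E
```

```text
[23.2 23.1 23.4 23.7 24.1 24.4 24.7 25.  25.3 25.5 25.6 25.6 25.8 25.9
 25.9 25.9 25.7 25.6 25.5 25.5 25.4 25.5 25.6 25.8 25.9 26.  26.  26.2
 26.4 26.6 26.8 26.8 26.8 26.7 26.6 26.3 26.1 25.9 25.6 25.2 25.1 24.9
 24.8 25.1 25.4 25.6 25.7 25.7 25.7 25.7 25.7 25.6 25.5 25.2 24.9 24.6
 24.1 23.8 23.6 23.4]
normal dir mod60 3 [24.5579 24.5015 24.5871 24.8787 25.1294 25.3111 25.4613 25.6289 25.8043
 25.9504 26.0255 26.0292 26.0146 25.9422 25.7987 25.5844 25.3239 25.0784
 24.9144 24.7227]
[0.5846 0.3598]
```

One bench nut, at (.585,.360), with its flats known. I pick it up.

{"fn": "drive_tool", "kwargs": {"series": [[-0.07,0.02,0.4,-0.06],[-0.133,0.041,0.9,-0.11],[-0.133,0.041,1,-0.11],[-0.133,0.041,1,-0.11],[-0.133,0.041,1,-0.11]]}}

```text
time_s: 39.9
tcp_pos: [0.5859, 0.362, 0.1849]
ee_rot: [[0.035, -0.999, 0.004], [-0.999, -0.035, 0.003], [-0.003, -0.005, -1.0]]
wrist_force: [-0.0, -0.3, 0.2]
gripper_width: 0.576
```

```bash
python3 nut.py w13; python3 -c "
from h import *
plan([.5848,.3602,.0735],-88)"
```

```text
t 39.9 tcp [0.5859 0.362  0.1849] yaw -87.98 j1,6 [ 45.1441 -43.1586] F [-0.0103 -0.3442  0.1664] w 50.1
[76.6 35.5] [  21    0   98   75 5124] [0.7744 0.2012 0.008 ]
[144.2  55.6] [124  27  30  53 186] [0.6959 0.2317 0.008 ]
[259.4 192.1] [248 179  24  28 419] [0.5844 0.3604 0.008 ]
[161.8 282.2] [156 260  16  46 388] [0.6896 0.4701 0.008 ]
[348.4 282.5] [339 260  17  46 432] [0.4803 0.4621 0.008 ]
[309.8 323.6] [ 169  304  269   32 3807] [0.517  0.5227 0.008 ]
t 39.95 tcp [0.5858 0.3621 0.1849] yaw -87.97 j1,6 [ 45.1524 -43.1491] F [-0.9025 -0.0367 -0.0553] w 50.3
to [0.5848 0.3602 0.0735] shift units [0.0181 0.0127 0.928 ]
turn units 0.00024345419642980096
```

{"fn": "drive_tool", "kwargs": {"series": [[0.01,0.01,0.4,0],[0.01,0.01,0.8,0],[0.01,0.01,0.92,0],[0.01,0.01,0.925,0],[0.01,0.01,0.925,0]]}}

```text
time_s: 40.58
tcp_pos: [0.5845, 0.3612, 0.0728]
ee_rot: [[0.036, -0.999, 0.003], [-0.999, -0.036, 0.003], [-0.002, -0.003, -1.0]]
wrist_force: [0.3, -0.3, -0.5]
gripper_width: 0.577
```

{"fn": "drive_tool", "kwargs": {"series": [[0,0,0,0],[0,0,0,0],[0,0,0,0],[0,0,0,0],[0,0,0,0],[0,0,0,0]], "fingers": 5}}

```text
time_s: 41.32
tcp_pos: [0.5834, 0.3604, 0.0707]
ee_rot: [[0.036, -0.999, 0.0], [-0.999, -0.036, -0.0], [0.0, -0.0, -1.0]]
wrist_force: [-0.4, 0.4, 1.5]
gripper_width: 0.247
```

{"fn": "drive_tool", "kwargs": {"series": [[0,0,-0.4,0],[0,0,-0.8,0],[0,0,-1,0],[0,0,-1,0]]}}

```text
time_s: 41.82
tcp_pos: [0.5842, 0.361, 0.1932]
ee_rot: [[0.036, -0.999, 0.004], [-0.999, -0.036, 0.004], [-0.003, -0.004, -1.0]]
wrist_force: [0.2, 0.2, -0.1]
gripper_width: 0.252
```

{"fn": "drive_tool", "kwargs": {"series": [[0,0,-0.4,0],[0,0,-0.8,0],[0,0,-0.95,0],[0,0,-0.95,0]]}}

```text
time_s: 42.32
tcp_pos: [0.5834, 0.3605, 0.3045]
ee_rot: [[0.036, -0.999, 0.0], [-0.999, -0.036, 0.001], [-0.001, -0.0, -1.0]]
wrist_force: [-0.6, 0.0, -0.6]
gripper_width: 0.249
```

```bash
python3 -c "
from h import *
L=H-.072*ey
plan(np.r_[L-.010*ey,.30],-100.6)"
```

```text
t 42.33 tcp [0.5834 0.3605 0.3045] yaw -87.95 j1,6 [ 45.1785 -43.1175] F [-0.6269  0.0405 -0.5671] w 21.7
to [ 0.5558 -0.0913  0.3   ] shift units [3.7543 0.3654 0.0341]
turn units 0.11042785951283035
```

{"fn": "drive_tool", "kwargs": {"series": [[0.47,0.045,0,0],[0.94,0.09,0,0],[0.94,0.09,0,0]]}}

```text
time_s: 42.7
tcp_pos: [0.5756, 0.2435, 0.3021]
ee_rot: [[0.032, -0.999, -0.005], [-0.999, -0.032, -0.003], [0.003, 0.005, -1.0]]
wrist_force: [-0.2, 0.2, -0.7]
gripper_width: 0.249
```

{"fn": "drive_tool", "kwargs": {"series": [[0.47,0.045,0,0],[0.94,0.09,0,0],[0.94,0.09,0,0]]}}

```text
time_s: 43.08
tcp_pos: [0.569, 0.1314, 0.3025]
ee_rot: [[0.032, -0.999, -0.004], [-0.999, -0.032, -0.001], [0.001, 0.004, -1.0]]
wrist_force: [0.2, 0.0, -0.4]
gripper_width: 0.249
```

{"fn": "drive_tool", "kwargs": {"series": [[0.47,0.045,0,0],[0.94,0.09,0,0],[0.94,0.09,0,0]]}}

```text
time_s: 43.45
tcp_pos: [0.5627, 0.0191, 0.3028]
ee_rot: [[0.032, -0.999, -0.003], [-0.999, -0.032, -0.001], [0.0, 0.003, -1.0]]
wrist_force: [0.4, 0.5, -0.1]
gripper_width: 0.25
```

{"fn": "drive_tool", "kwargs": {"series": [[0.47,0.045,0,0.05],[0.94,0.09,0,0.11],[0.94,0.09,0,0.11],[0.94,0.09,0,0.11]]}}

```text
time_s: 43.95
tcp_pos: [0.5568, -0.091, 0.3034]
ee_rot: [[-0.182, -0.983, -0.002], [-0.983, 0.182, 0.0], [-0.0, 0.002, -1.0]]
wrist_force: [0.1, -0.1, -0.7]
gripper_width: 0.246
```

```bash
python3 -c "
from h import *
L=H-.072*ey
plan(np.r_[L-.010*ey,.146],-100.6)"; python3 nut.py w14
```

```text
t 43.95 tcp [ 0.5568 -0.091   0.3034] yaw -100.47 j1,6 [  7.1584 -17.6199] F [ 0.1055 -0.1123 -0.6731] w 21.4
to [ 0.5558 -0.0913  0.146 ] shift units [0.0041 0.0063 1.312 ]
turn units 0.001092239557025288
t 43.95 tcp [ 0.5568 -0.091   0.3034] yaw -100.47 j1,6 [  7.1584 -17.6199] F [ 0.1055 -0.1123 -0.6731] w 21.4
[264.7 179.6] [250 162  30  35 395] [ 0.5484 -0.0728  0.008 ]
[240.3 170.5] [231 164  20  14 207] [ 0.5783 -0.0911  0.008 ]
[255.4 249.8] [ 236  228   40   46 1160] [0.58   0.0292 0.008 ]
[205.4 284.8] [202 262   9  46 266] [0.6693 0.0779 0.008 ]
[304.7 284.7] [299 262  11  47 329] [0.5151 0.1062 0.008 ]
[269.7 324.6] [ 124  309  276   27 3925] [0.5827 0.1791 0.008 ]
```

{"fn": "drive_tool", "kwargs": {"series": [[0,0,0.5,0],[0,0,1,0],[0,0,1,0]]}}

```text
time_s: 44.38
tcp_pos: [0.5539, -0.0907, 0.1802]
ee_rot: [[-0.181, -0.983, -0.011], [-0.983, 0.181, -0.001], [0.003, 0.011, -1.0]]
wrist_force: [0.3, 0.4, 0.7]
gripper_width: 0.249
```

{"fn": "drive_tool", "kwargs": {"series": [[0,0,0.2,0],[0,0,0.31,0],[0,0,0.31,0],[0,0,0.31,0]]}}

```text
time_s: 44.88
tcp_pos: [0.5574, -0.0919, 0.1489]
ee_rot: [[-0.182, -0.983, 0.003], [-0.983, 0.182, -0.0], [-0.0, -0.003, -1.0]]
wrist_force: [-1.1, 0.0, 0.2]
gripper_width: 0.248
```

{"fn": "drive_tool", "kwargs": {"series": [[0,0,0,0],[0,0,0,0],[0,0,0,0],[0,0,0,0],[0,0,-0.5,0],[0,0,-1,0]], "fingers": 40}}

```text
time_s: 45.62
tcp_pos: [0.5562, -0.0922, 0.2683]
ee_rot: [[-0.183, -0.983, -0.002], [-0.983, 0.183, -0.001], [0.001, 0.002, -1.0]]
wrist_force: [0.7, 0.3, 1.2]
gripper_width: 0.462
```

{"fn": "drive_tool", "kwargs": {"series": [[0,0,-0.5,0],[0,0,-0.8,0],[0,0,-0.8,0],[0,0,-0.8,0]]}}

```text
time_s: 46.12
tcp_pos: [0.5559, -0.092, 0.3625]
ee_rot: [[-0.183, -0.983, -0.002], [-0.983, 0.183, 0.001], [-0.0, 0.002, -1.0]]
wrist_force: [-0.2, -0.3, -0.4]
gripper_width: 0.463
```

```bash
python3 nut.py w15; python3 - <<'E'
from h import *
plan([.40,.121,.35],67.4)
c=load('w15');t=shot('top','t15')
a=cv2.resize(c['color'],(460,345),interpolation=cv2.INTER_AREA);z=cv2.resize(c['color'][110:230,190:310],(330,330),interpolation=cv2.INTER_CUBIC);b=cv2.resize(t['color'][80:240,130:330],(315,252),interpolation=cv2.INTER_CUBIC)
o=np.zeros((600,800,3),np.uint8);o[:345,:460]=a;o[:330,465:795]=z;o[347:599,:315]=b;cv2.imwrite('pics/v15.png',o)
E
```

```text
t 46.12 tcp [ 0.5559 -0.092   0.3625] yaw -100.56 j1,6 [  7.0571 -17.6029] F [-0.2327 -0.2837 -0.3535] w 40.3
[255.2 167.3] [233 155  43  31 563] [ 0.5593 -0.0803  0.008 ]
[176.7 283.4] [172 261  13  46 333] [0.7411 0.1048 0.008 ]
[333.4 283.7] [326 261  14  46 399] [0.4569 0.1583 0.008 ]
[294.5 324.1] [ 152  306  273   30 3887] [0.5399 0.2409 0.008 ]
[505.7 378.3] [493 366  19  18 131] [-0.235   0.8528  0.008 ]
t 46.17 tcp [ 0.5559 -0.092   0.3619] yaw -100.55 j1,6 [  7.0583 -17.6014] F [ 0.558   0.732  -0.9536] w 39.9
to [0.4   0.121 0.35 ] shift units [-1.5075  1.6019  0.1032]
turn units -1.465663981775975
```

View pics/v15.png

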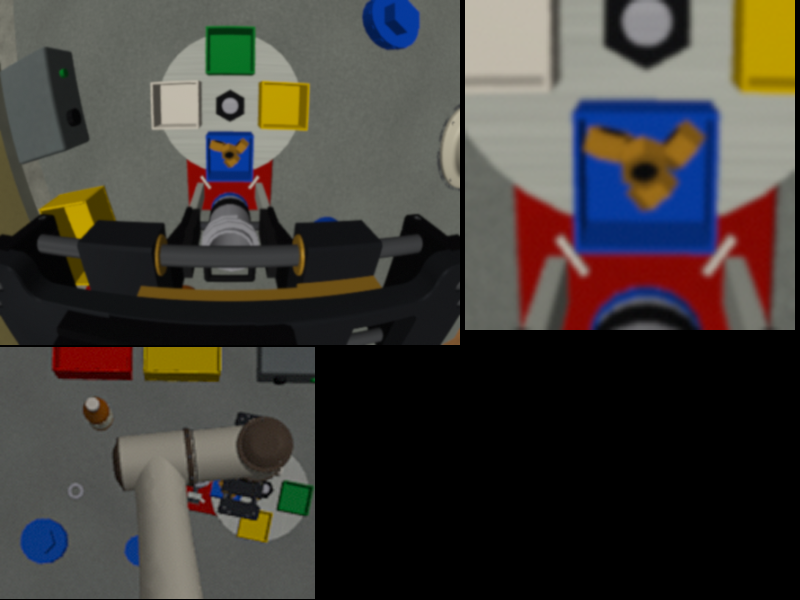

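The cup holds the nuts: (605,143), (685,145), (645,175) in the crop, some overlapping. No nut is left on the bench. I turn to the cap-grasp yaw in place and look straight down into the canister to confirm it's empty.

{"fn": "drive_tool", "kwargs": {"series": [[-0.02,0.14,0,-0.09],[-0.02,0.14,0,-0.18],[-0.02,0.14,0,-0.27],[-0.02,0.14,0,-0.36],[-0.02,0.14,0,-0.45],[-0.02,0.14,0,-0.54],[-0.02,0.14,0,-0.63],[-0.02,0.14,0,-0.72],[-0.02,0.14,0,-0.73]]}}

```text
time_s: 47.35
tcp_pos: [0.5402, -0.0867, 0.3621]
ee_rot: [[0.957, -0.292, -0.003], [-0.292, -0.957, -0.0], [-0.002, 0.001, -1.0]]
wrist_force: [-0.9, -0.5, -0.5]
gripper_width: 0.459
```

{"fn": "drive_tool", "kwargs": {"series": [[0,0,0,-0.09],[0,0,0,-0.18],[0,0,0,-0.27],[0,0,0,-0.36],[0,0,0,-0.45],[0,0,0,-0.54],[0,0,0,-0.63],[0,0,0,-0.72],[0,0,0,-0.735],[0,0,0,-0.735]], "fingers": 60}}

```text
time_s: 48.6
tcp_pos: [0.5403, -0.0867, 0.3631]
ee_rot: [[0.388, 0.922, -0.001], [0.922, -0.388, -0.0], [-0.0, -0.001, -1.0]]
wrist_force: [0.7, 0.4, -0.1]
gripper_width: 0.687
```

```bash
python3 nut.py w16; python3 - <<'E'
from h import *
plan([.40,.121,.30],67.4)
c=load('w16');print('mouth px',proj(c,np.r_[H,.205]),'bottom',proj(c,np.r_[H,.095]))
print('cap expected px',proj(c,[.40,.121,.05]))
hsv=cv2.cvtColor(c['color'],cv2.COLOR_BGR2HSV);m=cv2.inRange(hsv,(105,120,50),(130,255,255));n,l,st,ce=cv2.connectedComponentsWithStats(m)
for i in range(1,n):
    if st[i][4]>100: print('blue',np.round(ce[i],1),st[i],onz(c,*ce[i],.035)[:2])
u,v=map(int,proj(c,np.r_[H,.205]));z=cv2.resize(c['color'][max(0,v-60):v+60,u-60:u+60],(400,400),interpolation=cv2.INTER_CUBIC)
d=load('w14');z2=cv2.resize(d['color'][145:205,215:295],(400,300),interpolation=cv2.INTER_CUBIC)
e=load('w15');z3=cv2.resize(e['color'][145:195,225:285],(240,200),interpolation=cv2.INTER_CUBIC)
o=np.zeros((600,800,3),np.uint8);o[:400,:400]=z;o[:300,400:]=z2;o[300:500,400:640]=z3;cv2.imwrite('pics/v16.png',o)
E
```

```text
t 48.6 tcp [ 0.5403 -0.0867  0.3631] yaw 67.15 j1,6 [  7.8625 149.2855] F [ 0.7096  0.3694 -0.087 ] w 59.8
[266.3 160.3] [249 144  40  31 532] [ 0.5569 -0.0937  0.008 ]
[148.  282.1] [141 260  18  45 460] [ 0.2665 -0.2184  0.008 ]
[363.2 282.3] [353 260  17  45 384] [ 0.6408 -0.3766  0.008 ]
[323.9 322.8] [ 186  303  263   32 3343] [ 0.5427 -0.4395  0.008 ]
[504.4 372.5] [491 353  21  31 349] [ 1.0944 -1.1139  0.008 ]
[  6.7 372.5] [  0 362  18  18  55] [-0.5721 -0.4084  0.008 ]
t 48.65 tcp [ 0.5404 -0.0867  0.3631] yaw 67.18 j1,6 [  7.8632 149.3119] F [-0.7115 -0.8503  0.2429] w 60.1
to [0.4   0.121 0.3  ] shift units [ 1.1417 -1.7492  0.5265]
turn units -0.0019621334255358197
mouth px (np.float64(252.47280166008449), np.float64(107.68014700425118)) bottom (np.float64(253.2982539933171), np.float64(106.86000089466064))
cap expected px (np.float64(109.25149123852293), np.float64(76.72814104276667))
blue [120.4  77.9] [  97   54   48   48 1827] [0.4096 0.1147]
blue [266.9 163.5] [ 235  130   62   60 1624] [ 0.5569 -0.0932]
```

View pics/v16.png

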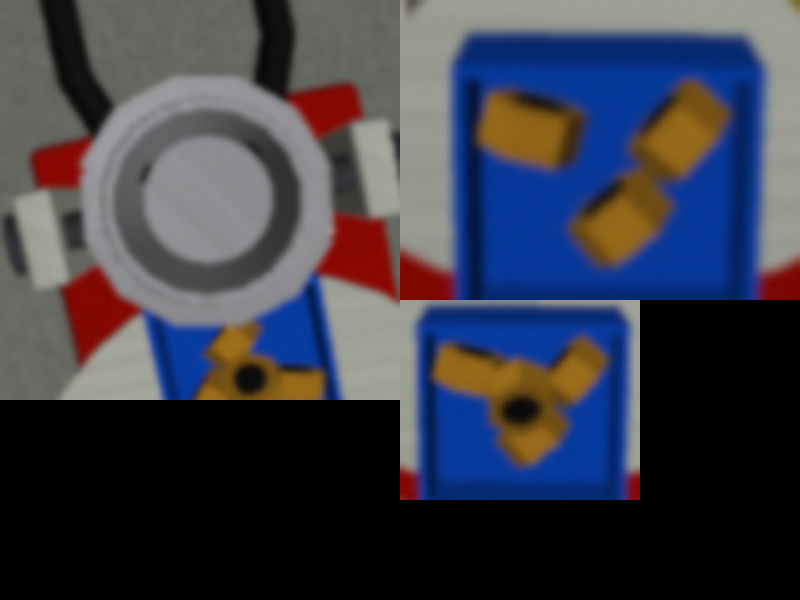

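The canister is empty. The three poured nuts plus the bench nut on top are in the cup. I go back to the cap (released at TCP (.400,.121,.102), yaw 67.4).

{"fn": "drive_tool", "kwargs": {"series": [[0.28,-0.44,0,0],[0.57,-0.875,0,0],[0.57,-0.875,0,0]]}}

```text
time_s: 49.02
tcp_pos: [0.4681, 0.0192, 0.3641]
ee_rot: [[0.382, 0.924, 0.001], [0.924, -0.382, 0.001], [0.001, 0.001, -1.0]]
wrist_force: [0.7, 0.1, 0.1]
gripper_width: 0.688
```

{"fn": "drive_tool", "kwargs": {"series": [[0.28,-0.44,0.25,0],[0.57,-0.875,0.52,0],[0.57,-0.875,0.52,0],[0.57,-0.875,0.52,0]]}}

```text
time_s: 49.52
tcp_pos: [0.3997, 0.1207, 0.3012]
ee_rot: [[0.385, 0.923, 0.0], [0.923, -0.385, -0.001], [-0.0, 0.001, -1.0]]
wrist_force: [0.2, -0.8, 1.0]
gripper_width: 0.693
```

```bash
python3 - <<'E'
from h import *
plan([.40,.121,.102],67.36)
c=shot('wrist','w17');hsv=cv2.cvtColor(c['color'],cv2.COLOR_BGR2HSV);m=cv2.inRange(hsv,(105,120,50),(130,255,255))
u0,v0=proj(c,[.40,.121,.043]);print('pred top centre',u0,v0)
n,l,st,ce=cv2.connectedComponentsWithStats(m)
for i in range(1,n):
    if st[i][4]>300: print('blue',np.round(ce[i],1),st[i])
# predicted silhouette bbox: top circle z .043, bottom circle z 0, r .037, knob top
q=[]
for z,r in((.0435,.037),(.0,.037),(.051,.02)):
    for a in np.arange(0,6.28,.1): q.append(proj(c,[.40+r*np.cos(a),.121+r*np.sin(a),z]))
q=np.array(q);print('pred bbox',q.min(0),q.max(0)-q.min(0))
E
```

```text
t 49.52 tcp [0.3997 0.1207 0.3012] yaw 67.37 j1,6 [ 39.3257 118.0247] F [ 0.242  -0.8258  1.0431] w 60.3
to [0.4   0.121 0.102] shift units [0.004  0.0003 1.6597]
turn units 7.426987103853864e-05
pred top centre 254.23343540566376 174.7666495809791
blue [198.5  19.5] [ 155    0   87   47 3290]
blue [255.3 170. ] [ 226  140   60   60 2709]
pred bbox [223.7498 140.1972] [60.9806 63.5998]
```

The cap is where I left it (bounding box within 2 px). I grasp it and carry it back.

{"fn": "drive_tool", "kwargs": {"series": [[0,0,0.5,0],[0,0,1,0],[0,0,1,0]]}}

```text
time_s: 49.95
tcp_pos: [0.3985, 0.1183, 0.1785]
ee_rot: [[0.388, 0.922, -0.007], [0.922, -0.388, -0.006], [-0.008, -0.004, -1.0]]
wrist_force: [-0.8, 0.5, 1.2]
gripper_width: 0.689
```

{"fn": "drive_tool", "kwargs": {"series": [[0,0,0.3,0],[0,0,0.6,0],[0,0,0.65,0],[0,0,0.65,0],[0,0,0.65,0]]}}

```text
time_s: 50.58
tcp_pos: [0.4006, 0.1213, 0.1048]
ee_rot: [[0.385, 0.923, 0.004], [0.923, -0.385, 0.002], [0.004, 0.002, -1.0]]
wrist_force: [-0.4, 0.8, 0.8]
gripper_width: 0.696
```

{"fn": "drive_tool", "kwargs": {"series": [[0,0,0,0],[0,0,0,0],[0,0,0,0],[0,0,0,0],[0,0,0,0],[0,0,0,0]], "fingers": 20}}

```text
time_s: 51.32
tcp_pos: [0.3994, 0.1206, 0.1032]
ee_rot: [[0.385, 0.923, 0.0], [0.923, -0.385, 0.0], [0.0, 0.0, -1.0]]
wrist_force: [-1.7, 0.7, 5.5]
gripper_width: 0.438
```

{"fn": "drive_tool", "kwargs": {"series": [[0,0,-0.4,0],[0,0,-0.9,0],[0,0,-1,0],[0,0,-1,0]]}}

```text
time_s: 51.82
tcp_pos: [0.399, 0.1204, 0.223]
ee_rot: [[0.386, 0.923, 0.0], [0.923, -0.386, 0.001], [0.001, -0.0, -1.0]]
wrist_force: [-0.9, -0.3, -0.6]
gripper_width: 0.435
```

{"fn": "drive_tool", "kwargs": {"series": [[0,0,-0.4,0],[0,0,-0.9,0],[0,0,-1,0],[0,0,-1,0]]}}

```text
time_s: 52.32
tcp_pos: [0.3989, 0.1204, 0.3413]
ee_rot: [[0.386, 0.923, -0.003], [0.923, -0.386, -0.001], [-0.002, -0.002, -1.0]]
wrist_force: [-0.8, -0.4, -2.1]
gripper_width: 0.433
```

```bash
python3 - <<'E'
from h import *
plan([.571,-.0107,.325],67.3)
E
```

```text
t 52.33 tcp [0.3989 0.1204 0.3413] yaw 67.31 j1,6 [ 39.3158 118.0188] F [-0.8399 -0.3663 -2.1346] w 37.6
to [ 0.571  -0.0107  0.325 ] shift units [-0.455   1.7449  0.1334]
turn units 0.00011967538715369306
```

{"fn": "drive_tool", "kwargs": {"series": [[-0.11,0.44,0,0],[-0.23,0.872,0,0],[-0.23,0.872,0,0],[-0.23,0.872,0,0]]}}

```text
time_s: 52.82
tcp_pos: [0.4844, 0.0544, 0.3401]
ee_rot: [[0.386, 0.922, -0.006], [0.922, -0.386, -0.002], [-0.004, -0.005, -1.0]]
wrist_force: [-0.7, 0.0, -0.9]
gripper_width: 0.434
```

{"fn": "drive_tool", "kwargs": {"series": [[-0.11,0.44,0,0],[-0.23,0.872,0,0],[-0.23,0.872,0,0],[-0.23,0.872,0,0],[-0.23,0.872,0,0]]}}

```text
time_s: 53.45
tcp_pos: [0.5701, -0.0101, 0.3432]
ee_rot: [[0.384, 0.923, -0.0], [0.923, -0.384, 0.0], [0.0, -0.0, -1.0]]
wrist_force: [0.0, 0.4, -0.5]
gripper_width: 0.433
```

```bash
python3 - <<'E'
from h import *
plan([.5708,-.0112,.31],67.3)
E
```

```text
t 53.45 tcp [ 0.5701 -0.0101  0.3432] yaw 67.44 j1,6 [ 15.2562 142.1885] F [ 0.0497  0.4053 -0.4972] w 37.7
to [ 0.5708 -0.0112  0.31  ] shift units [-0.0066  0.0088  0.2766]
turn units 0.0012237443111462838
```

{"fn": "drive_tool", "kwargs": {"series": [[-0.007,0.009,0.1,0],[-0.007,0.009,0.2,0],[-0.007,0.009,0.27,0],[-0.007,0.009,0.3,0],[-0.007,0.009,0.32,0],[-0.007,0.009,0.32,0]]}}

```text
time_s: 54.2
tcp_pos: [0.5719, -0.0123, 0.3046]
ee_rot: [[0.385, 0.923, 0.0], [0.923, -0.385, 0.0], [0.0, 0.0, -1.0]]
wrist_force: [-0.0, 1.1, -0.5]
gripper_width: 0.436
```

```bash
python3 - <<'E'
from h import *
plan([.5708,-.0112,.2847],67.3)
E
```

```text
t 54.2 tcp [ 0.5719 -0.0123  0.3046] yaw 67.33 j1,6 [ 14.9875 142.3429] F [-0.0366  1.0826 -0.4777] w 37.9
to [ 0.5708 -0.0112  0.2847] shift units [ 0.0049 -0.0122  0.1662]
turn units 0.000263467289770003
```

{"fn": "drive_tool", "kwargs": {"series": [[0.003,-0.006,0,0],[0.005,-0.01,0.02,0],[0.005,-0.01,0.04,0],[0.005,-0.01,0.05,0],[0.005,-0.01,0.05,0]]}}

```text
time_s: 54.82
tcp_pos: [0.571, -0.0113, 0.2986]
ee_rot: [[0.385, 0.923, -0.0], [0.923, -0.385, -0.0], [-0.0, 0.0, -1.0]]
wrist_force: [0.1, -0.5, -0.9]
gripper_width: 0.431
```

```bash
python3 - <<'E'
from h import *
plan([.5708,-.0112,.2847],67.3)
E
```

```text
t 54.83 tcp [ 0.571  -0.0113  0.2986] yaw 67.33 j1,6 [ 15.1182 142.2153] F [ 0.08   -0.5005 -0.8714] w 37.5
to [ 0.5708 -0.0112  0.2847] shift units [ 0.0001 -0.0015  0.116 ]
turn units 0.000298738253755015
```

{"fn": "drive_tool", "kwargs": {"series": [[0,0,0.01,0],[0,0,0.02,0],[0,0,0.025,0],[0,0,0.025,0]]}}

```text
time_s: 55.32
tcp_pos: [0.571, -0.0113, 0.298]
ee_rot: [[0.385, 0.923, 0.002], [0.923, -0.385, -0.0], [0.0, 0.002, -1.0]]
wrist_force: [-3.5, 0.9, 8.9]
gripper_width: 0.435
```

{"fn": "drive_tool", "kwargs": {"series": [[0,0,0.004,0.08],[0,0,0.008,0.16],[0,0,0.012,0.24],[0,0,0.016,0.32],[0,0,0.02,0.4],[0,0,0.024,0.48],[0,0,0.028,0.56],[0,0,0.032,0.64],[0,0,0.036,0.72],[0,0,0.038,0.8]]}}

```text
time_s: 56.58
tcp_pos: [0.571, -0.0114, 0.2934]
ee_rot: [[0.91, -0.415, 0.002], [-0.415, -0.91, -0.001], [0.002, -0.0, -1.0]]
wrist_force: [-3.4, 0.8, 8.2]
gripper_width: 0.434
```

```bash
python3 - <<'E'
from h import *
plan([.5708,-.0112,.2847]);print(telemetry.sense()['moment'])
E
```

```text
t 56.58 tcp [ 0.571  -0.0114  0.2934] yaw -24.53 j1,6 [15.133  50.2993] F [-3.3916  0.8028  8.1996] w 37.8
to [ 0.5708 -0.0112  0.2847] shift units [-0.0028 -0.0008  0.0727]
[0.2288 1.2551 0.2896]
```

The thread is drawing down correctly (4.6 mm per 1.6 rad). About 3 rad remain.

{"fn": "drive_tool", "kwargs": {"series": [[0,0,0.004,0.08],[0,0,0.008,0.16],[0,0,0.012,0.24],[0,0,0.016,0.32],[0,0,0.02,0.4],[0,0,0.024,0.48],[0,0,0.028,0.56],[0,0,0.032,0.64],[0,0,0.036,0.72],[0,0,0.038,0.8]]}}

```text
time_s: 57.82
tcp_pos: [0.5712, -0.0112, 0.2889]
ee_rot: [[-0.441, -0.897, 0.002], [-0.897, 0.441, -0.001], [-0.0, -0.002, -1.0]]
wrist_force: [-3.8, 1.7, 9.2]
gripper_width: 0.436
```

{"fn": "drive_tool", "kwargs": {"series": [[0,0,0.004,0.08],[0,0,0.008,0.16],[0,0,0.012,0.24],[0,0,0.016,0.32],[0,0,0.02,0.4],[0,0,0.024,0.48],[0,0,0.028,0.56],[0,0,0.031,0.62],[0,0,0.031,0.65],[0,0,0.031,0.65]]}}

```text
time_s: 59.08
tcp_pos: [0.5714, -0.0113, 0.2851]
ee_rot: [[-0.983, 0.182, 0.003], [0.182, 0.983, -0.0], [-0.003, 0.0, -1.0]]
wrist_force: [-3.0, 0.7, 8.8]
gripper_width: 0.432
```

```bash
python3 - <<'E'
from h import *
plan([.5708,-.0112,.2847]);print(telemetry.sense()['moment'])
E
```

```text
t 59.08 tcp [ 0.5714 -0.0113  0.2851] yaw 169.49 j1,6 [  15.1268 -115.6582] F [-3.0443  0.7113  8.7809] w 37.6
to [ 0.5708 -0.0112  0.2847] shift units [ 0.0052 -0.0001  0.0033]
[ 0.3723  0.815  -0.1461]
```

{"fn": "drive_tool", "kwargs": {"series": [[0,0,0.003,0.05],[0,0,0.005,0.1],[0,0,0.007,0.15],[0,0,0.009,0.2]]}}

```text
time_s: 59.58
tcp_pos: [0.5715, -0.0113, 0.2847]
ee_rot: [[-0.834, 0.552, 0.004], [0.552, 0.834, -0.001], [-0.003, 0.001, -1.0]]
wrist_force: [-2.9, 1.3, 11.4]
gripper_width: 0.436
```

```bash
python3 - <<'E'
from h import *
plan();print(telemetry.sense()['moment'])
E
```

```text
t 59.58 tcp [ 0.5715 -0.0113  0.2847] yaw 146.5 j1,6 [  15.1384 -138.685 ] F [-2.8775  1.3102 11.3851] w 38.0
[0.281  1.2041 0.1838]
```

{"fn": "drive_tool", "kwargs": {"series": [[0,0,0.003,0.05],[0,0,0.005,0.1],[0,0,0.007,0.15],[0,0,0.007,0.2],[0,0,0.007,0.2]]}}

```text
time_s: 60.2
tcp_pos: [0.5713, -0.0116, 0.2847]
ee_rot: [[-0.554, 0.832, 0.004], [0.832, 0.554, -0.001], [-0.003, 0.002, -1.0]]
wrist_force: [-5.6, 0.5, 14.3]
gripper_width: 0.433
```

```bash
python3 - <<'E'
from h import *
plan();print(telemetry.sense()['moment'])
E
```

```text
t 60.2 tcp [ 0.5713 -0.0116  0.2847] yaw 123.67 j1,6 [  15.1296 -161.5137] F [-5.6148  0.5021 14.2847] w 37.7
[ 0.1431  1.5753 -0.2369]
```

The descent stopped exactly at the predicted home height (TCP z 0.2847). The extra turn only took up thread play, and the yaw is back at the original home yaw. I release, back off and compare with the first picture numerically.

{"fn": "drive_tool", "kwargs": {"series": [[0,0,-0.01,0],[0,0,-0.02,0],[0,0,-0.02,0]]}}

```text
time_s: 60.58
tcp_pos: [0.5714, -0.0114, 0.2848]
ee_rot: [[-0.555, 0.832, 0.002], [0.832, 0.555, -0.0], [-0.002, 0.001, -1.0]]
wrist_force: [-1.7, -0.2, 7.3]
gripper_width: 0.433
```

{"fn": "drive_tool", "kwargs": {"series": [[0,0,0,0],[0,0,0,0],[0,0,0,0],[0,0,-0.3,0],[0,0,-0.7,0],[0,0,-1,0],[0,0,-1,0]], "fingers": 65}}

```text
time_s: 61.45
tcp_pos: [0.5718, -0.0112, 0.4066]
ee_rot: [[-0.554, 0.832, 0.007], [0.832, 0.554, 0.001], [-0.003, 0.006, -1.0]]
wrist_force: [-0.2, 0.5, -0.6]
gripper_width: 0.747
```

```bash
python3 - <<'E'
from h import *
plan()
def blue(f):
    c=load(f);hsv=cv2.cvtColor(c['color'],cv2.COLOR_BGR2HSV);m=cv2.inRange(hsv,(105,120,50),(130,255,255));n,l,st,ce=cv2.connectedComponentsWithStats(m)
    print(f,[(np.round(ce[i],1).tolist(),st[i].tolist()) for i in range(1,n) if st[i][4]>300])
shot('wrist','w18');blue('w4');blue('w18')
E
```

```text
t 61.45 tcp [ 0.5718 -0.0112  0.4066] yaw 123.67 j1,6 [  15.117  -161.4517] F [-0.1609  0.5164 -0.6094] w 64.9
w4 [([33.3, 156.1], [7, 129, 52, 56, 2201]), ([245.1, 187.6], [188, 148, 105, 76, 5608])]
w18 [([246.1, 186.2], [190, 146, 101, 79, 5037]), ([36.2, 176.6], [10, 150, 51, 55, 2123])]
```

{"fn": "drive_tool", "kwargs": {"series": [[-0.15,-0.45,0,0],[-0.33,-0.95,0,0],[-0.33,-0.95,0,0]]}}

```text
time_s: 61.88
tcp_pos: [0.4955, -0.1096, 0.4024]
ee_rot: [[-0.551, 0.834, -0.002], [0.834, 0.551, 0.0], [0.001, -0.002, -1.0]]
wrist_force: [1.0, -0.2, -0.2]
gripper_width: 0.746
```

{"fn": "drive_tool", "kwargs": {"series": [[-0.15,-0.45,0,0],[-0.33,-0.95,0,0],[-0.33,-0.95,0,0]]}}

```text
time_s: 62.25
tcp_pos: [0.4233, -0.2052, 0.4023]
ee_rot: [[-0.551, 0.835, -0.002], [0.835, 0.551, 0.0], [0.001, -0.001, -1.0]]
wrist_force: [1.0, 0.6, 0.4]
gripper_width: 0.75
```

{"fn": "drive_tool", "kwargs": {"series": [[-0.15,-0.45,0,0],[-0.33,-0.95,0,0],[-0.33,-0.95,0,0],[-0.33,-0.95,0,0]]}}

```text
time_s: 62.75
tcp_pos: [0.3529, -0.2994, 0.4023]
ee_rot: [[-0.554, 0.832, -0.001], [0.832, 0.554, 0.001], [0.001, -0.0, -1.0]]
wrist_force: [0.6, 0.1, -1.3]
gripper_width: 0.744
```

```bash
python3 - <<'E'
from h import *
plan()
for n in('scene','top'): shot(n,n+'9')
def B(f,lo,hi,mn,box):
    c=load(f);im=c['color'].copy();hsv=cv2.cvtColor(im,cv2.COLOR_BGR2HSV);m=cv2.inRange(hsv,lo,hi);M=np.zeros_like(m);a,b,u,v=box;M[a:b,u:v]=m[a:b,u:v];n,l,st,ce=cv2.connectedComponentsWithStats(M)
    return [(np.round(ce[i],1).tolist(),st[i].tolist()) for i in range(1,n) if st[i][4]>mn]
for v,box in(('top',(80,260,90,400)),('scene',(100,330,80,400))):
    for nm,lo,hi,mn in(('blue',(105,120,50),(130,255,255),100),('dark',(0,0,0),(180,255,45),60),('orange',(8,100,50),(21,255,255),12)):
        for f in(v+'0',v+'9'): print(f,nm,B(f,lo,hi,mn,box))
# bystander change
for v in('top','scene'):
    d=cv2.absdiff(load(v+'0')['color'],load(v+'9')['color']).max(2);n,l,st,ce=cv2.connectedComponentsWithStats(cv2.morphologyEx((d>45).astype(np.uint8),cv2.MORPH_OPEN,np.ones((2,2))))
    print(v,'diff',[(np.round(ce[i]).tolist(),st[i].tolist()) for i in range(1,n) if st[i][4]>12])
E
```

```text
t 62.75 tcp [ 0.3529 -0.2994  0.4023] yaw 123.67 j1,6 [ -20.1275 -126.1991] F [ 0.6012  0.0536 -1.315 ] w 64.7
top0 blue [([256.1, 158.1], [246, 147, 22, 23, 397]), ([317.6, 170.9], [308, 161, 20, 20, 383]), ([157.4, 202.8], [143, 189, 30, 29, 682]), ([324.7, 252.9], [311, 245, 29, 15, 366])]
top9 blue [([262.9, 161.0], [246, 147, 40, 31, 639]), ([157.4, 202.8], [143, 189, 30, 29, 683]), ([331.1, 253.4], [323, 245, 17, 15, 184])]
top0 dark [([313.0, 98.0], [293, 80, 50, 24, 289]), ([233.5, 156.3], [223, 144, 26, 25, 172])]
top9 dark [([313.1, 98.1], [293, 80, 49, 24, 291]), ([233.8, 156.5], [223, 144, 27, 25, 175]), ([297.0, 198.1], [292, 182, 14, 33, 164]), ([384.9, 238.6], [378, 223, 21, 26, 159]), ([370.5, 250.9], [356, 239, 34, 21, 325])]
top0 orange [([191.6, 121.5], [183, 112, 16, 17, 157]), ([156.1, 158.8], [153, 156, 7, 6, 30]), ([375.4, 218.8], [357, 203, 37, 33, 702])]
top9 orange [([191.6, 121.5], [183, 112, 16, 17, 157]), ([275.4, 167.3], [269, 160, 12, 15, 68]), ([377.3, 207.6], [367, 203, 22, 11, 66])]
scene0 blue [([258.0, 147.3], [245, 134, 26, 26, 535]), ([194.0, 180
[... 3268 characters left out ...]
]), ([239.0, 62.0], [234, 58, 9, 9, 42]), ([330.0, 68.0], [326, 62, 8, 11, 56]), ([319.0, 75.0], [310, 70, 21, 11, 129]), ([223.0, 87.0], [217, 79, 16, 18, 142]), ([320.0, 90.0], [318, 87, 5, 7, 23]), ([336.0, 101.0], [333, 89, 7, 24, 120]), ([340.0, 116.0], [339, 113, 4, 8, 25]), ([364.0, 120.0], [360, 112, 10, 16, 108]), ([340.0, 140.0], [327, 133, 25, 14, 106]), ([369.0, 155.0], [354, 135, 32, 37, 651]), ([340.0, 158.0], [324, 146, 32, 24, 524]), ([194.0, 195.0], [177, 169, 40, 52, 1022]), ([235.0, 182.0], [225, 174, 18, 19, 138]), ([236.0, 205.0], [235, 203, 3, 5, 13]), ([217.0, 214.0], [216, 212, 3, 5, 14]), ([218.0, 220.0], [216, 218, 5, 5, 19]), ([301.0, 311.0], [297, 307, 8, 9, 52])]
```

Bar, cap and bystanders match the first pictures. The nut is gone from the bench, and the only brass left is in the blue cup. One last check of the carousel angle, then I hand in.

```bash
python3 - <<'E'
from h import *
for f in('top9','scene9','w18','w15'):
    c=load(f);hsv=cv2.cvtColor(c['color'],cv2.COLOR_BGR2HSV)
    for nm,lo,hi in(('yel',(22,120,60),(35,255,255)),('green',(45,100,40),(85,255,255))):
        m=cv2.inRange(hsv,lo,hi)
        cs=[k for k in cv2.findContours(m,0,1)[0] if cv2.contourArea(k)>150]
        for k in cs:
            (u,v),_,_=cv2.minAreaRect(k);p=onz(c,u,v,.073)[:2];d=p-[.5425,-.160]
            if np.linalg.norm(d)<.12: print(f,nm,p,'r',np.linalg.norm(d).round(4),'ang',np.degrees(np.arctan2(d[1],d[0])).round(1),'-> blue',(np.degrees(np.arctan2(d[1],d[0]))+(-90 if nm=='yel' else 180)).round(1), 'edge', (cv2.minAreaRect(k)[2]))
E
```

```text
top9 yel [ 0.4647 -0.1427] r 0.0797 ang 167.4 -> blue 77.4 edge 11.309932708740234
top9 green [ 0.5277 -0.239 ] r 0.0803 ang -100.6 -> blue 79.4 edge 12.094758033752441
scene9 green [ 0.5364 -0.2182] r 0.0585 ang -96.0 -> blue 84.0 edge 63.43495178222656
w18 yel [ 0.4673 -0.1342] r 0.0795 ang 161.1 -> blue 71.1 edge 41.3477783203125
w18 green [ 0.5205 -0.2167] r 0.0608 ang -111.2 -> blue 68.8 edge 42.709388732910156
w15 yel [ 0.4684 -0.1452] r 0.0755 ang 168.7 -> blue 78.7 edge 2.602562189102173
w15 green [ 0.5292 -0.2367] r 0.0778 ang -99.8 -> blue 80.2 edge 90.0
```

```bash
python3 -c "
from h import *
print(order.finish_job())"
```

```text
the job is handed in; nothing more can be done
None
```

The job is done and handed in at about 63 s of the 210 s. All four nuts (three from the canister, one from the bench) are in the blue cup, and the cup is at the loading point.

**What I did**
- Turned the carousel about 167° by its hub knob.
- Unscrewed the cap and stood it on the bench at (.40, .12).
- Leaned the tube with closed fingers first, because the gripper body would have hit it with the canister upright. Then I took the bar and tipped slowly to about 2.3 rad.
- Pressed the canister back to its upright stop, dropped the bench nut into the cup, and screwed the cap back on.

**Order:** I set the canister upright before adding the bench nut, because the tipped tube covered the cup. The task lists those two steps the other way round.

**Last checks**
- **Nuts:** the canister was empty when viewed from above before capping. The only nut-coloured brass left in the final pictures is in the cup.
- **Cap:** the wrist stopped at the predicted fully-down height (z = 0.2847 m). It then turned about 0.6 rad more with no clear torque stop and no slip; I took that for thread play. It ended about 6° past its original yaw, and its position matches the first pictures within about 1 px.
- **Canister and bystanders:** the bar and the bystanders I could compare match the first pictures to about a pixel. The arm partly hid the carton and one decoy cap in the last top view, but both match in the scene view.
- **Carousel:** the blue cup measures 77.4° to 80.2° against about 79.3° wanted. I discarded a wrist reading of about 70° and a scene reading of 84°; cups looked partly hidden in both.

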